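# Lock the tea stand and turn out the little cakes

### The arm

A 7-joint arm with a two-finger parallel gripper is mounted at the origin on the work surface. World frame = base frame: x ahead of the robot, y to its left, z up, the work surface at z = 0. Lengths are in m, angles in rad, forces in N, time in s.
With the tool pointing down it reaches from about 0.425 to 0.925 m from the base axis. Payload 6.8 kg.
Tool frame: the origin (TCP) lies between the finger pads; the fingertips stand 25 mm ahead of it and the grasp point (between the pads) lies 6 mm ahead of it; z points along the fingers, y is the line along which they close (so a half turn about z gives the same grasp; the last joint's range is limited). The gripper opens to 85 mm and grips with 20 to 120 N. Pads are 22 mm wide; open, the fingers measure 114 mm over their backs; the gripper's body (76 mm by 85 mm) begins 54 mm behind the grasp point. The pads swing forward as they close: fully open they stand 13 mm farther back than shut.
Start: joints at [-1.456, 0.477, 0.022, 1.555, -0.011, 1.109, -0.083], TCP at [0.149, 0.658, 0.256] pointing down, gripper open.
Joint ranges: [-2.96, 2.96], [-0.34, 2.1], [-1.41, 1.46], [0.24, 2.44], [-1.37, 4.51], [0.17, 1.92], [-2.96, 2.96]. Speed limits (rad/s): [2.39, 2.39, 3.14, 3.14, 3.14, 3.14, 3.14].

### API

Orientations are given as a 3x3 rotation matrix whose columns are the frame's x, y, z axes.
In Python, from rig import * gives the robot as it stands.
- The arm moves only by the tool send_rows, never from a script. Its argument "motion" is a list of rows, each an object with "xyz": the shift along the tool's x, y, z in m, a list of three; "turn": the turn, a rotation vector about the tool's x, y, z in rad, a list of three; "fingers": the opening, from 0 (shut) to 1 (fully open). In form: [{"xyz": [dx, dy, dz], "turn": [rx, ry, rz], "fingers": fingers}, ...]. A call has 1 to 10 rows; each row shifts and turns the commanded pose from where the row before left it, along the tool's axes as they then stand; what a row does not reach is not made up. A row lasts 1/10 s, in which the tool goes at most 50 mm and 8.59 degrees, less where a joint would pass 70% of its speed; a pose out of reach is approached as far as the arm can. A call with a gripper value outside its range is refused whole. The fingers move at their own pace and stop on an object; "squeeze" is the grip in N (left out, the last holds). Time passes only in rows, so rows that do not move let the fingers close. It gives the time, the measured TCP pose, the force, the opening and the grip force at its end, in the units of the state.
- read_state(): the state, without advancing time (a new reading comes with each control period).
- get_image(name): name is "scene" or "top" or "wrist"; returns (picture, depth): 420x560x3 uint8, red, green, blue; 420x560 float32, m along the optical axis (not along the pixel's ray), 0 where there is no reading.
- get_calibration(name): a dict with "camera_matrix" (3x3 intrinsics, pixels), "D" ([k1, k2, p1, p2, k3] as OpenCV has them; the pictures are not rectified), "cam_to_world" (4x4, takes a point from camera to world coordinates); the wrist camera has in their place "T_tool_cam" (4x4, takes a point from camera to tool coordinates, whose origin is the TCP and whose axes are the flange's). Camera axes: x right, y down, z forward; pixel columns grow to the right and rows downward; lengths in m; the calibration is good to about 2 mm. A picture is of the moment at which its call begins: read the wrist's pose just before it. get_calibration takes no time and is no camera call.
- hand_in(): hands the job in; it is judged then, once.
The state is a dict: "t": time; "joint_positions": joint angles; "joint_vel": joint speeds; "joint_torque": joint torques, N m; "eef_pos": TCP position; "ee_rot": TCP orientation; "force": force on the tool from outside, world axes, zero at the start; "moment": the same for the moment, N m; "grip_width": opening from 0.0 (shut) to 1.0 (fully open); "grasp_force": force on a finger pad.
Only numpy, scipy, OpenCV 4.12 (cv2) and the standard library are available. Lean on these libraries where they do the work, as an engineer would, in place of code of your own. Each camera call takes 0.05 s, during which the arm holds its last target. There are 200 camera calls.

### The job

Get the cakes ready for tea. First make the two-tier stand safe: run the big brass lock nut down its threaded post and tighten it firmly against the small nut that holds the upper tier. Then turn out every little cake that is there by pushing its loose base up out of the tin on the wooden push-out block, set the cakes upright, on their bases, on the stand's upper tier, stand all the tins upright in the shallow steel tray, and leave everything else on the worktop where it is.

Things in the scene. Friction and masses are not known exactly. Their poses are not given: they have to be found in the camera images.
- stand: white two-tier tea stand, fixed. Origin: centre of its foot on the worktop, z up. Lower tier 260 mm across, its top 20 mm up; upper tier 240 mm across, its top 165 mm up; a brass threaded post (16 mm) through the middle ends 229 mm up
- stand_top (a point): centre of the upper tier's top surface, on the post's axis, 165 mm above the worktop; cakes stand around the post, where the nuts leave free from 25 mm to 118 mm from the axis
- first_nut: the small hexagonal brass nut that clamps the upper tier, 30 mm across flats and 16 mm high, standing on the tier; origin: centre of its underside. It is tight and does not turn
- lock_nut: the big hexagonal brass lock nut on the post above the small nut, 40 mm across flats and 26 mm high; origin: centre of its underside, z up; two of its flats face its own +y and -y, the others follow every 60 degrees. Right-hand thread: clockwise seen from above it goes down, 6 mm a turn. It turns stiffly (0.04 N m) and stays where it is left
- lock_turn (a joint): turn of the lock nut in rad, growing clockwise seen from above (downwards); it starts at 0 to 4 and first touches the small nut at 9.4. From there the torque needed while turning climbs by about 0.3 N m per rad: firmly tight from 10.3 to 11.5. It does not spring back when let go
- tin_a: round aluminium loose-based cake tin: a ring 63 mm across outside (66 mm at the rolled rim), 58 mm inside, 45 mm high, with an inward lip 3 mm thick round its foot that leaves a 44 mm hole. Origin: centre of its underside, z up. Starts standing on the wire rack
- tin_b: round aluminium loose-based cake tin: a ring 63 mm across outside (66 mm at the rolled rim), 58 mm inside, 45 mm high, with an inward lip 3 mm thick round its foot that leaves a 44 mm hole. Origin: centre of its underside, z up. Starts standing on the wire rack
- tin_c: round aluminium loose-based cake tin: a ring 63 mm across outside (66 mm at the rolled rim), 58 mm inside, 45 mm high, with an inward lip 3 mm thick round its foot that leaves a 44 mm hole. Origin: centre of its underside, z up. Starts standing on the wire rack
- cake_a: little firm pink-iced cake stuck to its loose steel base: base disc 54 mm across and 3 mm thick, cake 51 mm across, 34 mm high in all. Origin: centre of the base's underside, z up. It starts inside tin_a, its base on the tin's lip, its top 8 mm below the rim
- cake_b: little firm cream-iced cake stuck to its loose steel base: base disc 54 mm across and 3 mm thick, cake 51 mm across, 34 mm high in all. Origin: centre of the base's underside, z up. It starts inside tin_b, its base on the tin's lip, its top 8 mm below the rim
- cake_c: little firm chocolate cake stuck to its loose steel base: base disc 54 mm across and 3 mm thick, cake 51 mm across, 34 mm high in all. Origin: centre of the base's underside, z up. It starts inside tin_c, its base on the tin's lip, its top 8 mm below the rim
- block: beech push-out block, fixed: a round foot 110 mm across and 8 mm high with a post 36 mm across in its middle, top 60 mm above the worktop. Origin: centre of the underside. A tin lowered over the post comes to rest on the foot, and the cake's base stays on the post, 7 mm above the tin's rim
- block_top (a point): centre of the post's flat top, 60 mm above the worktop
- rack: wire cooling rack, fixed, 360 mm (its x) by 170 mm, top 25 mm above the worktop; origin: centre, at the worktop
- tray: shallow steel draining tray, fixed, 150 mm (its x) by 230 mm (its y), floor 4 mm and wall tops 15 mm above the worktop, walls 4 mm thick; origin: centre of the underside. Room for three tins
- mug: blue mug, 76 mm across, 85 mm high; bystander, origin at the underside
- spatula: spatula, 240 mm long, lying flat; bystander
- jam_jar: amber jam jar with a red lid, 68 mm across, 95 mm high; bystander, origin at the underside
- milk: white milk bottle, 64 mm across, 170 mm high; bystander, origin at the underside
- spice_1: brown spice jar with a black lid, 44 mm across, 100 mm high; bystander, origin at the underside
- salt_pot: low grey-green salt pot with a wooden lid, 56 mm across, 50 mm high; bystander, origin at the underside

How it is judged:
By the outcome, as a careful person would: the job done as asked, in the order asked, and still so for the second after the job is handed in, with the robot touching nothing.
Of cake_a, cake_b, cake_c only 1 to 2 are there at a start; the rules pass over those that are not, and their reading is None.
At some moment in a run one of tin_a, tin_b, tin_c may be knocked a few centimetres aside while the robot is not near it.
It also fails if it takes over 210 s, if anything falls off the work surface, if the arm or the gripper's body presses on something with over 40 N, if the wrist force passes 120 N, or if a joint passes its speed limit or range.

## Working session

There is one attempt and no reset: what is moved stays moved. The work goes in short steps, Python scripts to look and compute and a tool call to move; the robot and the scene stay as the last step left them, time stands still between calls to the robot, and variables do not carry over. Pictures are saved under pics/ and viewed, at most 14 in all, crops included, and the job is handed in when it is done.

Besides the shell and the picture viewer there is one more tool, called after "Request:" as a command line: name --argument value ..., lists and objects as JSON in quotes. send_rows: Moves the arm, as the interface text tells. Its arguments: {"type":"object","properties":{"motion":{"type":"array","items":{"type":"object","properties":{"xyz":{"type":"array","items":{"type":"number"}},"turn":{"type":"array","items":{"type":"number"}},"fingers":{"type":"number"}}}},"squeeze":{"type":"number"}},"required":["motion"]}

```bash
ls; mkdir -p pics; cat > h.py <<'E'
from rig import *
import numpy as np, cv2
def cam(n):
    s=read_state(); im,d=get_image(n); c=get_calibration(n)
    K=np.array(c["camera_matrix"]);D=np.array(c["D"])
    if n=="wrist":
        T=np.eye(4);T[:3,:3]=s["ee_rot"];T[:3,3]=s["eef_pos"];T=T@np.array(c["T_tool_cam"])
    else: T=np.array(c["cam_to_world"])
    return im,d,K,D,T
def plane(uv,z,K,D,T):
    p=cv2.undistortPoints(np.array(uv,float).reshape(-1,1,2),K,D).reshape(-1,2)
    r=np.c_[p,np.ones(len(p))]@T[:3,:3].T; o=T[:3,3]
    return o+r*((z-o[2])/r[:,2])[:,None]
def cloud(d,K,D,T):
    h,w=d.shape;u,v=np.meshgrid(np.arange(w),np.arange(h))
    p=cv2.undistortPoints(np.stack([u,v],-1).reshape(-1,1,2).astype(float),K,D).reshape(-1,2)
    P=np.c_[p,np.ones(len(p))]*d.reshape(-1,1)
    return (P@T[:3,:3].T+T[:3,3]).reshape(h,w,3)
def save(im,f): cv2.imwrite("pics/"+f,im[:,:,::-1])
E
python3 - <<'E'
from h import *
s=read_state();print({k:np.round(v,3).tolist() for k,v in s.items()})
for n in("top","scene"):
    im,d,K,D,T=cam(n);save(im,n+"0.png");np.savez(n+"0.npz",im=im,d=d,K=K,D=D,T=T);print(n,K.round(1).tolist(),T.round(3).tolist())
print(get_calibration("wrist"))
E
```

```text
pics
{'t': 0.0, 'joint_positions': [-1.456, 0.478, 0.022, 1.556, -0.012, 1.109, -0.083], 'joint_vel': [-0.0, 0.001, 0.001, 0.0, 0.001, -0.001, 0.001], 'joint_torque': [0.001, -59.643, 1.608, -28.12, 0.012, 0.009, -0.0], 'eef_pos': [0.149, 0.658, 0.255], 'ee_rot': [[-0.975, 0.221, -0.0], [0.221, 0.975, -0.002], [-0.0, -0.002, -1.0]], 'force': [-0.346, 0.525, -0.951], 'moment': [-0.054, -0.015, 0.002], 'grasp_force': 0.0, 'grip_width': 0.997}
top [[378.9, 0.0, 281.8], [0.0, 378.9, 211.4], [0.0, 0.0, 1.0]] [[-0.025, -0.979, 0.203, 0.407], [-1.0, 0.024, -0.007, -0.018], [0.002, -0.203, -0.979, 1.008], [0.0, 0.0, 0.0, 1.0]]
scene [[461.7, 0.0, 276.1], [0.0, 461.7, 210.0], [0.0, 0.0, 1.0]] [[0.169, 0.675, -0.718, 1.219], [0.986, -0.116, 0.123, -0.123], [-0.0, -0.728, -0.685, 0.775], [0.0, 0.0, 0.0, 1.0]]
{'camera_matrix': array([[359.44644464,   0.        , 285.1443161 ],
       [  0.        , 359.44644464, 206.80099735],
       [  0.        ,   0.        ,   1.        ]]), 'D': array([-0.05959291,  0.        ,  0.        ,  0.        ,  0.        ]), 'T_tool_cam': array([[-2.51041093e-04, -9.60373452e-01, -2.78716288e-01,
         7.10727179e-02],
       [ 9.99999967e-01, -2.57376929e-04, -1.38603862e-05,
        -4.80051747e-04],
       [-5.84239953e-05, -2.78716282e-01,  9.60373485e-01,
        -1.17729793e-01],
       [ 0.00000000e+00,  0.00000000e+00,  0.00000000e+00,
         1.00000000e+00]])}
```

View pics/top0.png

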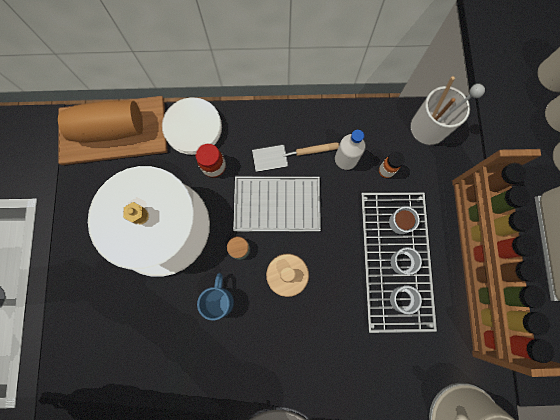

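View pics/scene0.png

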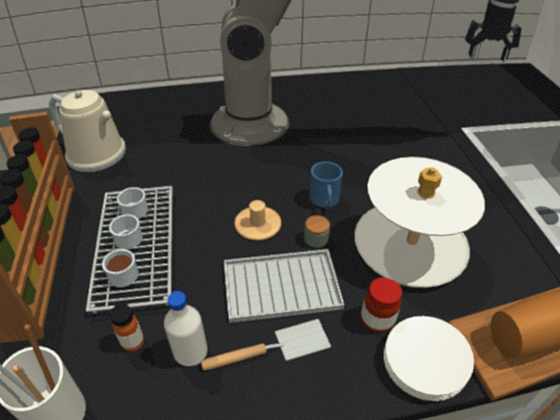

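The top view shows the stand at left (nut near px 133,212), the block at (288,275), the tray at (277,204), and the rack with tins at (405,220), (407,262) and (407,300). Chocolate is clearly in the first tin. The other two need a depth check.

```bash
python3 - <<'E'
from h import *
z=np.load("top0.npz");im,d,K,D,T=[z[k] for k in("im","d","K","D","T")];P=cloud(d,K,D,T)
for n,(u,v) in dict(tin1=(405,220),tin2=(407,262),tin3=(407,300),block=(288,273),nut=(133,212)).items():
    print(n,(u,v),P[v,u].round(3))
# tins: rim points z~.07
X,Y,Z=P[...,0],P[...,1],P[...,2]
def cl(m,name):
    m=m.astype(np.uint8);k,l,st,c=cv2.connectedComponentsWithStats(m)
    for i in range(1,k):
        if st[i,4]>25:
            q=P[l==i];(cx,cy),r=cv2.minEnclosingCircle(q[:,:2].astype(np.float32))
            print(name,st[i,4],"med",np.median(q,0).round(3),"circ",round(cx,3),round(cy,3),round(r,3),"maxz",q[:,2].max().round(3))
u=np.arange(560)[None,:]*np.ones((420,1))
cl((Z>.06)&(Z<.08)&(u>360)&(u<440),"rim")
cl((Z>.05)&(Z<.07)&(u>240)&(u<330),"blk")
cl((Z>.004)&(Z<.012)&(u>250)&(u<330),"foot")
cl((Z>.155)&(Z<.172)&(u<240),"tier")
cl((Z>.18)&(u<240),"nut")
for n,c in dict(tin1=(405,220),tin2=(407,262),tin3=(407,300)).items():
    u,v=c;print(n,np.round(Z[v-12:v+13:4,u-12:u+13:4]*1000).astype(int).tolist(), im[v,u])
# tray corners
hsv=cv2.cvtColor(im,cv2.COLOR_RGB2HSV)
m=((im.min(2)>110)).astype(np.uint8);m[:,:228]=0;m[:,330:]=0;m[:172]=0;m[240:]=0
q=plane(np.argwhere(m)[:,::-1],.012,K,D,T)
print("tray",cv2.minAreaRect(q[:,:2].astype(np.float32)))
m=((im.min(2)>90)).astype(np.uint8);m[:,:358]=0;m[:,440:]=0;m[:188]=0;m[336:]=0
q=plane(np.argwhere(m)[:,::-1],.025,K,D,T)
print("rack",cv2.minAreaRect(q[:,:2].astype(np.float32)))
for n,(a,b,zz) in dict(mug=(215,303,.085),salt=(238,247,.05),jar=(208,155,.095),milk=(357,137,.17),spice=(393,160,.1)).items(): print(n,plane([(a,b)],zz,K,D,T).round(3))
big=np.hstack([cv2.resize(im[195:320,380:440],None,fx=4,fy=4),cv2.resize(im[150:275,80:220],None,fx=4,fy=4)]);save(big,"c1.png")
E
```

```text
tin1 (405, 220) [ 0.573 -0.338  0.062]
tin2 (407, 262) [ 0.47  -0.354  0.001]
tin3 (407, 300) [ 0.372 -0.346  0.   ]
block (288, 273) [ 0.447 -0.037  0.062]
nut (133, 212) [0.575 0.29  0.226]
rim 38 med [ 0.9   -0.446  0.069] circ 0.898 -0.444 0.017 maxz 0.079
rim 128 med [ 0.817 -0.41   0.07 ] circ 0.838 -0.427 0.046 maxz 0.079
rim 80 med [ 0.71  -0.305  0.071] circ 0.722 -0.316 0.022 maxz 0.079
rim 394 med [ 0.574 -0.339  0.063] circ 0.574 -0.339 0.033 maxz 0.073
rim 163 med [ 0.469 -0.343  0.069] circ 0.469 -0.334 0.033 maxz 0.074
rim 161 med [ 0.373 -0.335  0.069] circ 0.374 -0.324 0.034 maxz 0.074
blk 172 med [ 0.445 -0.035  0.059] circ 0.445 -0.035 0.018 maxz 0.065
foot 32 med [ 0.773 -0.039  0.006] circ 0.774 -0.037 0.022 maxz 0.011
foot 474 med [0.639 0.027 0.005] circ 0.636 0.028 0.079 maxz 0.011
foot 154 med [ 0.697 -0.083  0.006] circ 0.694 -0.077 0.05 maxz 0.012
foot 189 med [ 0.664 -0.033  0.005] circ 0.673 -0.049 0.049 maxz 0.01
foot 454 med [ 0.61  -0.083  0.005] circ 0.618 -0.068 0.075 maxz 0.012
foot 45 med [ 0.574 -0.044  0.005] circ 0.573 -0.048 0.021 maxz 0.008
fo
[... 592 characters left out ...]
, 0, 1, 1, 25, 37, 63], [57, -2, 0, 1, 28, 43, 68], [36, 70, 2, 27, 28, 60, -3], [3, 3, 38, 72, 70, 19, -4]] [37 35 39]
tin3 [[-1, 54, 70, 49, 67, -2, 0], [54, -1, 1, 28, 31, 59, -1], [71, 0, 0, -2, 25, 43, 71], [69, -1, 1, 0, 27, 35, 66], [68, -4, 0, -3, 25, 40, 64], [42, 25, 22, 27, 31, 54, 67], [-2, -3, 69, 57, 68, 68, 23]] [37 37 40]
tray ((0.6375942230224609, -0.012468293309211731), (0.23166589438915253, 0.1496046632528305), 88.47569274902344)
rack ((0.4755406975746155, -0.3217175602912903), (0.1706061214208603, 0.359905868768692), 89.2528305053711)
mug [[0.38  0.139 0.085]]
salt [[0.516 0.088 0.05 ]]
jar [[0.747 0.159 0.095]]
milk [[ 0.755 -0.207  0.17 ]]
spice [[ 0.72  -0.309  0.1  ]]
```

View pics/c1.png

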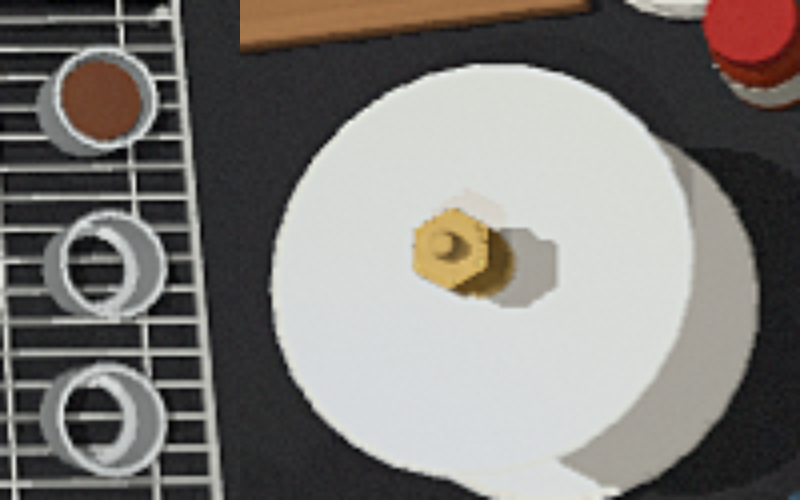

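Only the chocolate cake is there: tins 2 and 3 read through to the worktop (z≈0) in their centres. The measured sizes match: rim radius 0.033, block radius 0.018, tier radius 0.121. I'll move above the stand for a close look at the nut.

Request:
send_rows --motion '[{"xyz": [-0.0415, -0.0216, -0.0075], "fingers": 1}, {"xyz": [-0.0415, -0.0216, -0.0075], "fingers": 1}, {"xyz": [-0.0415, -0.0216, -0.0075], "fingers": 1}, {"xyz": [-0.0415, -0.0216, -0.0075], "fingers": 1}, {"xyz": [-0.0415, -0.0216, -0.0075], "fingers": 1}, {"xyz": [-0.0415, -0.0216, -0.0075], "fingers": 1}, {"xyz": [-0.0415, -0.0216, -0.0075], "fingers": 1}, {"xyz": [-0.0415, -0.0216, -0.0075], "fingers": 1}, {"xyz": [-0.0415, -0.0216, -0.0075], "fingers": 1}, {"xyz": [-0.0415, -0.0216, -0.0075], "fingers": 1}]'

```text
$.motion[0]: bad value
```

Request:
send_rows --motion '[{"xyz": [-0.0415, -0.0216, 0], "fingers": 1}, {"xyz": [-0.0415, -0.0216, 0], "fingers": 1}, {"xyz": [0, 0, 0], "fingers": 1}, {"xyz": [0, 0, 0], "fingers": 1}, {"xyz": [0, 0, 0], "fingers": 1}]'

```text
$.motion[0]: bad value
```

```bash
python3 - <<'E'
from h import *
s=read_state();print(s["t"],s["joint_positions"].round(3) if hasattr(s["joint_positions"],'round') else s["joint_positions"],np.round(s["eef_pos"],4),np.round(s["ee_rot"],3).tolist())
im,d,K,D,T=cam("wrist");save(im,"w1.png");P=cloud(d,K,D,T);np.savez("w1.npz",im=im,d=d,K=K,D=D,T=T)
Z=P[...,2]
hsv=cv2.cvtColor(im,cv2.COLOR_RGB2HSV);br=(hsv[...,1]>90)&(d>0)
h,e=np.histogram(Z[br],bins=np.arange(.15,.25,.002));print([(round(a,3),int(n)) for a,n in zip(e,h) if n>15])
E
```

```text
0.1 [-1.456  0.478  0.022  1.556 -0.012  1.109 -0.083] [0.1491 0.6578 0.2554] [[-0.975, 0.221, -0.0], [0.221, 0.975, -0.002], [-0.0, -0.002, -1.0]]
[]
```

View pics/w1.png

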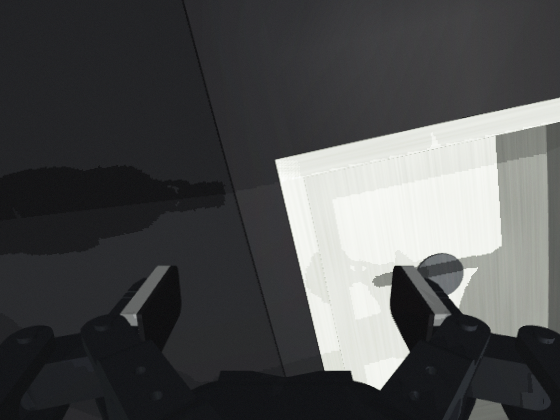

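The rows were refused because "turn" is required. The picture only shows the sink from the start pose, so I'll resend.

Request:
send_rows --motion '[{"xyz": [-0.0415, -0.0216, -0.0075], "turn": [0, 0, 0], "fingers": 1}, {"xyz": [-0.0415, -0.0216, -0.0075], "turn": [0, 0, 0], "fingers": 1}, {"xyz": [-0.0415, -0.0216, -0.0075], "turn": [0, 0, 0], "fingers": 1}, {"xyz": [-0.0415, -0.0216, -0.0075], "turn": [0, 0, 0], "fingers": 1}, {"xyz": [-0.0415, -0.0216, -0.0075], "turn": [0, 0, 0], "fingers": 1}, {"xyz": [-0.0415, -0.0216, -0.0075], "turn": [0, 0, 0], "fingers": 1}, {"xyz": [-0.0415, -0.0216, -0.0075], "turn": [0, 0, 0], "fingers": 1}, {"xyz": [-0.0415, -0.0216, -0.0075], "turn": [0, 0, 0], "fingers": 1}, {"xyz": [-0.0415, -0.0216, -0.0075], "turn": [0, 0, 0], "fingers": 1}, {"xyz": [-0.0415, -0.0216, -0.0075], "turn": [0, 0, 0], "fingers": 1}]'

```text
t: 1.15
eef_pos: [0.5072, 0.3544, 0.3315]
ee_rot: [[-0.975, 0.221, -0.0], [0.221, 0.975, -0.0], [0.0, -0.0, -1.0]]
force: [0.4, 0.8, -0.5]
grip_width: 1.003
grasp_force: 0.0
```

Request:
send_rows --motion '[{"xyz": [-0.0415, -0.0216, 0], "turn": [0, 0, 0], "fingers": 1}, {"xyz": [-0.0415, -0.0216, 0], "turn": [0, 0, 0], "fingers": 1}, {"xyz": [0, 0, 0], "turn": [0, 0, 0], "fingers": 1}, {"xyz": [0, 0, 0], "turn": [0, 0, 0], "fingers": 1}, {"xyz": [0, 0, 0], "turn": [0, 0, 0], "fingers": 1}]'

```text
t: 1.65
eef_pos: [0.5766, 0.2966, 0.3309]
ee_rot: [[-0.976, 0.219, -0.001], [0.219, 0.976, 0.0], [0.001, 0.0, -1.0]]
force: [-0.1, 1.5, 0.0]
grip_width: 0.996
grasp_force: 0.0
```

```bash
cat > look.py <<'E'
from h import *
import sys
s=read_state();print(s["t"],np.round(s["joint_positions"],3),np.round(s["eef_pos"],4),np.round(s["ee_rot"],3).tolist())
im,d,K,D,T=cam("wrist");save(im,sys.argv[1]+".png");P=cloud(d,K,D,T);np.savez(sys.argv[1]+".npz",im=im,d=d,K=K,D=D,T=T)
E
python3 look.py w2; python3 - <<'E'
from h import *
z=np.load("w2.npz");im,d,K,D,T=[z[k] for k in("im","d","K","D","T")];P=cloud(d,K,D,T)
Z=P[...,2]
hsv=cv2.cvtColor(im,cv2.COLOR_RGB2HSV);br=(hsv[...,1]>90)&(d>0)
h,e=np.histogram(Z[br],bins=np.arange(.15,.25,.002));print([(round(a,3),int(n)) for a,n in zip(e,h) if n>15])
E
```

```text
1.65 [-0.736  0.381  0.226  1.545 -0.09   1.227  0.855] [0.5766 0.2966 0.3309] [[-0.976, 0.219, -0.001], [0.219, 0.976, 0.0], [0.001, 0.0, -1.0]]
[(np.float64(0.164), 39), (np.float64(0.166), 73), (np.float64(0.19), 19), (np.float64(0.192), 28), (np.float64(0.194), 27), (np.float64(0.196), 30), (np.float64(0.198), 23), (np.float64(0.2), 29), (np.float64(0.202), 29), (np.float64(0.204), 31), (np.float64(0.206), 28), (np.float64(0.208), 36), (np.float64(0.21), 27), (np.float64(0.212), 375), (np.float64(0.214), 1768), (np.float64(0.216), 219), (np.float64(0.218), 57), (np.float64(0.22), 47), (np.float64(0.222), 24), (np.float64(0.224), 32), (np.float64(0.226), 170), (np.float64(0.228), 120)]
```

View pics/w2.png

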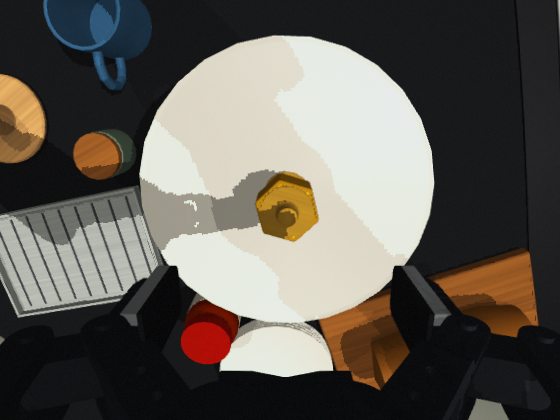

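The wrist view shows the tier and the hex nut top centred near (290,210). Its top measures z≈0.2147, so the starting turn is about 1.3 rad. Next I'll get its centre and yaw.

```bash
cat > hexf.py <<'E'
from h import *
import sys
def hexfit(f,lo,hi,wall=None):
    z=np.load(f);im,d,K,D,T=[z[k] for k in("im","d","K","D","T")];P=cloud(d,K,D,T);Z=P[...,2]
    hsv=cv2.cvtColor(im,cv2.COLOR_RGB2HSV)
    m=((hsv[...,1]>90)&(Z>lo)&(Z<hi)).astype(np.uint8)
    k,l,st,c=cv2.connectedComponentsWithStats(m);i=1+st[1:,4].argmax();m=(l==i)
    zz=np.median(Z[m]);
    cn=max(cv2.findContours(m.astype(np.uint8),0,cv2.CHAIN_APPROX_NONE)[0],key=cv2.contourArea).reshape(-1,2)
    W=plane(cn,zz,K,D,T)[:,:2]
    c=(W.min(0)+W.max(0))/2
    best=None
    for a in np.radians(np.arange(0,60,.5)):
        A=a+np.arange(6)*np.pi/3;N=np.c_[np.cos(A),np.sin(A)]
        ex=(W@N.T).max(0)  # support
        w=(ex[:3]+ex[3:]);
        if best is None or w.mean()<best[0]:
            M=N[:3];cc=np.linalg.lstsq(M,(ex[:3]-ex[3:])/2,rcond=None)[0];best=(w.mean(),np.degrees(a),cc,w)
    print("z",zz,"AF",best[0],"flat normal deg",best[1],"centre",best[2],best[3])
    pm=(Z>.224)&(Z<.235)&(hsv[...,1]>90); print("post top centre",np.median(P[pm],0) if pm.any() else None)
    w=(Z>.161)&(Z<.169);q=P[w];(cx,cy),r=cv2.minEnclosingCircle(q[:,:2].astype(np.float32));print("tier",cx,cy,r)
if __name__=="__main__": hexfit(sys.argv[1],float(sys.argv[2]),float(sys.argv[3]))
E
python3 hexf.py w2.npz .210 .219
```

```text
z 0.21494538122998064 AF 0.03991135801574136 flat normal deg 31.0 centre [0.57578999 0.29749084] [0.04001835 0.03929398 0.04042174]
post top centre [0.57578008 0.29767303 0.22772337]
tier 0.5773447751998901 0.29730549454689026 0.12069635093212128
```

Nut centre is (0.5758, 0.2975), 40 mm across flats, with flat normals at 31° mod 60. I'll turn the tool back by 3.38 rad for a long clockwise stroke, then descend.

Request:
send_rows --motion '[{"xyz": [0.001, 0.0007, 0], "turn": [0, 0, -0.147], "fingers": 1}, {"xyz": [0, 0, 0], "turn": [0, 0, -0.147], "fingers": 1}, {"xyz": [0, 0, 0], "turn": [0, 0, -0.147], "fingers": 1}, {"xyz": [0, 0, 0], "turn": [0, 0, -0.147], "fingers": 1}, {"xyz": [0, 0, 0], "turn": [0, 0, -0.147], "fingers": 1}, {"xyz": [0, 0, 0], "turn": [0, 0, -0.147], "fingers": 1}, {"xyz": [0, 0, 0], "turn": [0, 0, -0.147], "fingers": 1}, {"xyz": [0, 0, 0], "turn": [0, 0, -0.147], "fingers": 1}, {"xyz": [0, 0, 0], "turn": [0, 0, -0.147], "fingers": 1}, {"xyz": [0, 0, 0], "turn": [0, 0, -0.147], "fingers": 1}]'

```text
t: 2.7
eef_pos: [0.5755, 0.298, 0.3314]
ee_rot: [[-0.309, -0.951, -0.0], [-0.951, 0.309, 0.0], [-0.0, 0.0, -1.0]]
force: [0.1, -0.0, 0.0]
grip_width: 0.999
grasp_force: 0.0
```

Request:
send_rows --motion '[{"xyz": [0, 0, 0], "turn": [0, 0, -0.147], "fingers": 1}, {"xyz": [0, 0, 0], "turn": [0, 0, -0.147], "fingers": 1}, {"xyz": [0, 0, 0], "turn": [0, 0, -0.147], "fingers": 1}, {"xyz": [0, 0, 0], "turn": [0, 0, -0.147], "fingers": 1}, {"xyz": [0, 0, 0], "turn": [0, 0, -0.147], "fingers": 1}, {"xyz": [0, 0, 0], "turn": [0, 0, -0.147], "fingers": 1}, {"xyz": [0, 0, 0], "turn": [0, 0, -0.147], "fingers": 1}, {"xyz": [0, 0, 0], "turn": [0, 0, -0.147], "fingers": 1}, {"xyz": [0, 0, 0], "turn": [0, 0, -0.147], "fingers": 1}, {"xyz": [0, 0, 0], "turn": [0, 0, -0.147], "fingers": 1}]'

```text
t: 3.7
eef_pos: [0.5692, 0.3011, 0.3154]
ee_rot: [[0.797, -0.604, -0.027], [-0.605, -0.796, -0.032], [-0.002, 0.041, -0.999]]
force: [-0.2, 2.7, -4.1]
grip_width: 1.003
grasp_force: 0.0
```

Request:
send_rows --motion '[{"xyz": [0, 0, 0], "turn": [0, 0, -0.147], "fingers": 1}, {"xyz": [0, 0, 0], "turn": [0, 0, -0.147], "fingers": 1}, {"xyz": [0, 0, 0], "turn": [0, 0, -0.146], "fingers": 1}, {"xyz": [0, 0, 0], "turn": [0, 0, 0], "fingers": 1}, {"xyz": [0, 0, 0], "turn": [0, 0, 0], "fingers": 1}, {"xyz": [0, 0, 0], "turn": [0, 0, 0], "fingers": 1}]'

```text
t: 4.3
eef_pos: [0.5122, 0.3611, 0.2623]
ee_rot: [[0.935, -0.354, 0.028], [-0.351, -0.932, -0.086], [0.057, 0.071, -0.996]]
force: [0.9, 0.6, -0.2]
grip_width: 0.994
grasp_force: 0.0
```

```bash
cat > st.py <<'E'
from h import *
s=read_state();R=np.array(s["ee_rot"]);print(s["t"],"J",np.round(s["joint_positions"],3),"p",np.round(s["eef_pos"],4),"yaw_y",np.degrees(np.arctan2(R[1,1],R[0,1])).round(2),"zax",R[:,2].round(4),"F",np.round(s["force"],1),"M",np.round(s["moment"],2),"g",round(s["grip_width"],3),round(s["grasp_force"],1))
E
python3 st.py
```

```text
4.3 J [ 0.09   0.838 -1.409  1.593  0.877  1.516  2.958] p [0.5122 0.3611 0.2623] yaw_y -110.81 zax [ 0.0281 -0.0862 -0.9959] F [ 0.9  0.6 -0.2] M [ 0.04 -0.02  0.05] g 0.994 0.0
```

Positive turns decrease joint 7, so the pose ran into joint limits, but it touched nothing. I'll write a helper that computes tool-frame deltas and use it to recover.

```bash
cat > go.py <<'E'
from h import *
import sys
from scipy.spatial.transform import Rotation as Ro
def dlt(p,yawy):
    s=read_state();R=np.array(s["ee_rot"]);a=np.radians(yawy)
    y=np.array([np.cos(a),np.sin(a),0]);z=np.array([0,0,-1.]);G=np.c_[np.cross(y,z),y,z]
    print("shift",(R.T@(np.array(p)-s["eef_pos"])).round(4),"turn",Ro.from_matrix(R.T@G).as_rotvec().round(4),"shift after turning",(G.T@(np.array(p)-s["eef_pos"])).round(4))
if __name__=="__main__":
    a=list(map(float,sys.argv[1:]));dlt(a[:3],a[3])
E
python3 go.py .5758 .2975 .33 151
```

```text
shift [ 0.0856  0.0415 -0.0602] turn [ 0.0037 -0.1029  1.7144] shift after turning [ 0.0248 -0.0864 -0.0677]
```

Request:
send_rows --motion '[{"xyz": [0.0285, 0.0138, -0.02], "turn": [0, 0, 0], "fingers": 1}, {"xyz": [0.0285, 0.0138, -0.02], "turn": [0, 0, 0], "fingers": 1}, {"xyz": [0.0285, 0.0138, -0.02], "turn": [0, 0, 0], "fingers": 1}, {"xyz": [0, 0, 0], "turn": [0, -0.0085, 0.142], "fingers": 1}, {"xyz": [0, 0, 0], "turn": [0, -0.0085, 0.142], "fingers": 1}, {"xyz": [0, 0, 0], "turn": [0, -0.0085, 0.142], "fingers": 1}, {"xyz": [0, 0, 0], "turn": [0, -0.0085, 0.142], "fingers": 1}, {"xyz": [0, 0, 0], "turn": [0, -0.0085, 0.142], "fingers": 1}, {"xyz": [0, 0, 0], "turn": [0, -0.0085, 0.142], "fingers": 1}, {"xyz": [0, 0, 0], "turn": [0, -0.0085, 0.142], "fingers": 1}]'

```text
t: 5.3
eef_pos: [0.541, 0.3286, 0.3011]
ee_rot: [[0.124, -0.992, 0.027], [-0.99, -0.125, -0.071], [0.074, -0.018, -0.997]]
force: [-0.6, -0.2, -0.9]
grip_width: 0.997
grasp_force: 0.0
```

Request:
send_rows --motion '[{"xyz": [0, 0, 0], "turn": [0, -0.0085, 0.142], "fingers": 1}, {"xyz": [0, 0, 0], "turn": [0, -0.0085, 0.142], "fingers": 1}, {"xyz": [0, 0, 0], "turn": [0, -0.0085, 0.142], "fingers": 1}, {"xyz": [0, 0, 0], "turn": [0, -0.0085, 0.142], "fingers": 1}, {"xyz": [0, 0, 0], "turn": [0, -0.0085, 0.142], "fingers": 1}, {"xyz": [0, 0, 0], "turn": [0, 0, 0], "fingers": 1}, {"xyz": [0, 0, 0], "turn": [0, 0, 0], "fingers": 1}, {"xyz": [0, 0, 0], "turn": [0, 0, 0], "fingers": 1}]'

```text
t: 6.1
eef_pos: [0.5402, 0.3293, 0.3]
ee_rot: [[-0.543, -0.839, 0.034], [-0.84, 0.542, -0.031], [0.007, -0.046, -0.999]]
force: [0.1, 0.2, -0.3]
grip_width: 0.997
grasp_force: 0.0
```

```bash
python3 st.py; python3 go.py .5758 .2975 .206 151
```

```text
6.1 J [ 0.081  0.6   -1.118  1.57   0.598  1.334  1.45 ] p [0.5402 0.3293 0.3   ] yaw_y 147.14 zax [ 0.0345 -0.0309 -0.9989] F [ 0.1  0.2 -0.3] M [ 0.04 -0.01  0.02] g 0.997 0.0
shift [ 0.0066 -0.0428  0.0961] turn [-0.0455 -0.0088 -0.0675] shift after turning [ 0.0105 -0.0465  0.094 ]
```

Request:
send_rows --motion '[{"xyz": [0.0035, -0.0214, 0], "turn": [-0.0228, -0.0044, -0.0338], "fingers": 1}, {"xyz": [0.0035, -0.0214, 0], "turn": [-0.0228, -0.0044, -0.0338], "fingers": 1}, {"xyz": [0, 0, 0], "turn": [0, 0, 0], "fingers": 1}, {"xyz": [0, 0, 0], "turn": [0, 0, 0], "fingers": 1}, {"xyz": [0, 0, 0], "turn": [0, 0, 0], "fingers": 1}]'

```text
t: 6.6
eef_pos: [0.5715, 0.3018, 0.3011]
ee_rot: [[-0.485, -0.875, -0.001], [-0.875, 0.485, 0.0], [0.0, 0.001, -1.0]]
force: [0.2, -0.4, 0.3]
grip_width: 1.003
grasp_force: 0.0
```

```bash
python3 st.py; python3 go.py .5758 .2975 .206 151
```

```text
6.6 J [ 0.151  0.641 -1.136  1.524  0.588  1.355  1.599] p [0.5715 0.3018 0.3011] yaw_y 151.01 zax [-9.e-04  5.e-04 -1.e+00] F [ 0.2 -0.4  0.3] M [-0.02  0.02  0.02] g 1.003 0.0
shift [ 0.0016 -0.006   0.0951] turn [ 0.0011 -0.      0.0001] shift after turning [ 0.0016 -0.0059  0.0951]
```

Request:
send_rows --motion '[{"xyz": [0.0016, -0.006, 0], "turn": [0, 0, 0], "fingers": 1}, {"xyz": [0, 0, 0.019], "turn": [0, 0, 0], "fingers": 1}, {"xyz": [0, 0, 0.019], "turn": [0, 0, 0], "fingers": 1}, {"xyz": [0, 0, 0.019], "turn": [0, 0, 0], "fingers": 1}, {"xyz": [0, 0, 0.019], "turn": [0, 0, 0], "fingers": 1}, {"xyz": [0, 0, 0.019], "turn": [0, 0, 0], "fingers": 1}, {"xyz": [0, 0, 0], "turn": [0, 0, 0], "fingers": 1}, {"xyz": [0, 0, 0], "turn": [0, 0, 0], "fingers": 0}, {"xyz": [0, 0, 0], "turn": [0, 0, 0], "fingers": 0}, {"xyz": [0, 0, 0], "turn": [0, 0, 0], "fingers": 0}]' --squeeze 90

```text
t: 7.6
eef_pos: [0.5771, 0.2971, 0.2071]
ee_rot: [[-0.486, -0.874, 0.001], [-0.874, 0.486, 0.001], [-0.001, -0.0, -1.0]]
force: [0.1, -0.5, 0.2]
grip_width: 0.513
grasp_force: 0.0
```

Request:
send_rows --motion '[{"xyz": [0, 0, 0], "turn": [0, 0, 0], "fingers": 0}, {"xyz": [0, 0, 0], "turn": [0, 0, 0], "fingers": 0}, {"xyz": [0, 0, 0], "turn": [0, 0, 0], "fingers": 0}]'

```text
t: 7.9
eef_pos: [0.577, 0.2971, 0.2073]
ee_rot: [[-0.486, -0.874, 0.001], [-0.874, 0.486, 0.001], [-0.001, -0.0, -1.0]]
force: [-1.4, -1.1, 5.4]
grip_width: 0.458
grasp_force: 90.0
```

```bash
python3 st.py
```

```text
7.9 J [ 0.132  0.725 -1.077  1.618  0.673  1.213  1.546] p [0.577  0.2971 0.2073] yaw_y 150.89 zax [ 9.e-04  9.e-04 -1.e+00] F [-1.4 -1.1  5.4] M [-0.15  0.31 -0.02] g 0.458 90.0
```

Gripped on the flats (0.458 × 85 ≈ 39 mm). Turning clockwise.

Request:
send_rows --motion '[{"xyz": [0, 0, 0.00014], "turn": [0, 0, 0.145], "fingers": 0}, {"xyz": [0, 0, 0.00014], "turn": [0, 0, 0.145], "fingers": 0}, {"xyz": [0, 0, 0.00014], "turn": [0, 0, 0.145], "fingers": 0}, {"xyz": [0, 0, 0.00014], "turn": [0, 0, 0.145], "fingers": 0}, {"xyz": [0, 0, 0.00014], "turn": [0, 0, 0.145], "fingers": 0}, {"xyz": [0, 0, 0.00014], "turn": [0, 0, 0.145], "fingers": 0}, {"xyz": [0, 0, 0.00014], "turn": [0, 0, 0.145], "fingers": 0}, {"xyz": [0, 0, 0.00014], "turn": [0, 0, 0.145], "fingers": 0}, {"xyz": [0, 0, 0.00014], "turn": [0, 0, 0.145], "fingers": 0}, {"xyz": [0, 0, 0.00014], "turn": [0, 0, 0.145], "fingers": 0}]'

```text
t: 8.9
eef_pos: [0.5767, 0.2979, 0.2059]
ee_rot: [[-0.924, 0.382, 0.001], [0.382, 0.924, 0.002], [-0.0, 0.002, -1.0]]
force: [-1.9, 0.5, 4.4]
grip_width: 0.454
grasp_force: 89.9
```

```bash
python3 st.py
```

```text
8.9 J [-0.041  0.597 -0.765  1.631  0.452  1.097  0.249] p [0.5767 0.2979 0.2059] yaw_y 67.53 zax [ 9.0e-04  1.9e-03 -1.0e+00] F [-1.9  0.5  4.4] M [0.14 0.3  0.02] g 0.454 89.9
```

Request:
send_rows --motion '[{"xyz": [0, 0, 0.00014], "turn": [0, 0, 0.144], "fingers": 0}, {"xyz": [0, 0, 0.00014], "turn": [0, 0, 0.144], "fingers": 0}, {"xyz": [0, 0, 0.00014], "turn": [0, 0, 0.144], "fingers": 0}, {"xyz": [0, 0, 0.00014], "turn": [0, 0, 0.144], "fingers": 0}, {"xyz": [0, 0, 0.00014], "turn": [0, 0, 0.144], "fingers": 0}, {"xyz": [0, 0, 0.00014], "turn": [0, 0, 0.144], "fingers": 0}, {"xyz": [0, 0, 0.00014], "turn": [0, 0, 0.144], "fingers": 0}, {"xyz": [0, 0, 0.00014], "turn": [0, 0, 0.144], "fingers": 0}, {"xyz": [0, 0, 0.00014], "turn": [0, 0, 0.144], "fingers": 0}, {"xyz": [0, 0, 0.00014], "turn": [0, 0, 0.144], "fingers": 0}]'

```text
t: 9.9
eef_pos: [0.5774, 0.2982, 0.2046]
ee_rot: [[0.258, 0.966, 0.002], [0.966, -0.258, 0.003], [0.003, 0.001, -1.0]]
force: [1.4, 2.2, 4.3]
grip_width: 0.456
grasp_force: 89.7
```

Request:
send_rows --motion '[{"xyz": [0, 0, 0.00014], "turn": [0, 0, 0.144], "fingers": 0}, {"xyz": [0, 0, 0.00014], "turn": [0, 0, 0.144], "fingers": 0}, {"xyz": [0, 0, 0.00014], "turn": [0, 0, 0.144], "fingers": 0}, {"xyz": [0, 0, 0.00014], "turn": [0, 0, 0.144], "fingers": 0}, {"xyz": [0, 0, 0.00014], "turn": [0, 0, 0.144], "fingers": 0}, {"xyz": [0, 0, 0.00014], "turn": [0, 0, 0.144], "fingers": 0}, {"xyz": [0, 0, 0.00014], "turn": [0, 0, 0.144], "fingers": 0}, {"xyz": [0, 0, 0.00014], "turn": [0, 0, 0.144], "fingers": 0}, {"xyz": [0, 0, 0.00014], "turn": [0, 0, 0.144], "fingers": 0}, {"xyz": [0, 0, 0], "turn": [0, 0, 0], "fingers": 0}]'

```text
t: 10.9
eef_pos: [0.5778, 0.2976, 0.2033]
ee_rot: [[1.0, 0.018, 0.003], [0.018, -1.0, 0.002], [0.003, -0.002, -1.0]]
force: [2.7, 0.7, 4.3]
grip_width: 0.453
grasp_force: 90.0
```

```bash
python3 st.py
```

```text
10.9 J [-0.458  0.49  -0.156  1.664  0.088  0.991 -2.197] p [0.5778 0.2976 0.2033] yaw_y -88.99 zax [ 0.0028  0.0019 -1.    ] F [2.7 0.7 4.3] M [ 0.24 -0.42 -0.08] g 0.453 90.0
```

Turned 240° so far (estimated turn ≈5.5 rad). Now open, turn back 240° and regrip.

Request:
send_rows --motion '[{"xyz": [0, 0, 0], "turn": [0, 0, 0], "fingers": 1}, {"xyz": [0, 0, 0], "turn": [0, 0, 0], "fingers": 1}, {"xyz": [0, 0, 0], "turn": [0, 0, 0], "fingers": 1}, {"xyz": [0, 0, 0], "turn": [0, 0, 0], "fingers": 1}, {"xyz": [0, 0, 0], "turn": [0, 0, 0], "fingers": 1}, {"xyz": [0, 0, 0], "turn": [0, 0, -0.1444], "fingers": 1}, {"xyz": [0, 0, 0], "turn": [0, 0, -0.1444], "fingers": 1}, {"xyz": [0, 0, 0], "turn": [0, 0, -0.1444], "fingers": 1}, {"xyz": [0, 0, 0], "turn": [0, 0, -0.1444], "fingers": 1}]'

```text
t: 11.8
eef_pos: [0.5767, 0.2965, 0.2018]
ee_rot: [[0.824, 0.567, -0.001], [0.567, -0.824, -0.0], [-0.001, -0.0, -1.0]]
force: [-0.1, -0.4, -0.5]
grip_width: 0.996
grasp_force: 0.0
```

Request:
send_rows --motion '[{"xyz": [0, 0, 0], "turn": [0, 0, -0.1444], "fingers": 1}, {"xyz": [0, 0, 0], "turn": [0, 0, -0.1444], "fingers": 1}, {"xyz": [0, 0, 0], "turn": [0, 0, -0.1444], "fingers": 1}, {"xyz": [0, 0, 0], "turn": [0, 0, -0.1444], "fingers": 1}, {"xyz": [0, 0, 0], "turn": [0, 0, -0.1444], "fingers": 1}, {"xyz": [0, 0, 0], "turn": [0, 0, -0.1444], "fingers": 1}, {"xyz": [0, 0, 0], "turn": [0, 0, -0.1444], "fingers": 1}, {"xyz": [0, 0, 0], "turn": [0, 0, -0.1444], "fingers": 1}, {"xyz": [0, 0, 0], "turn": [0, 0, -0.1444], "fingers": 1}, {"xyz": [0, 0, 0], "turn": [0, 0, -0.1444], "fingers": 1}]'

```text
t: 12.8
eef_pos: [0.5768, 0.2964, 0.2018]
ee_rot: [[-0.458, 0.889, -0.001], [0.889, 0.458, -0.0], [0.0, -0.001, -1.0]]
force: [0.1, 0.4, -0.5]
grip_width: 1.0
grasp_force: 0.0
```

Request:
send_rows --motion '[{"xyz": [0, 0, 0], "turn": [0, 0, -0.1444], "fingers": 1}, {"xyz": [0, 0, 0], "turn": [0, 0, -0.1444], "fingers": 1}, {"xyz": [0, 0, 0], "turn": [0, 0, -0.1444], "fingers": 1}, {"xyz": [0, 0, 0], "turn": [0, 0, -0.1444], "fingers": 1}, {"xyz": [0, 0, 0], "turn": [0, 0, -0.1444], "fingers": 1}, {"xyz": [0, 0, 0], "turn": [0, 0, -0.1444], "fingers": 1}, {"xyz": [0, 0, 0], "turn": [0, 0, -0.1444], "fingers": 1}, {"xyz": [0, 0, 0], "turn": [0, 0, -0.1444], "fingers": 1}, {"xyz": [0, 0, 0], "turn": [0, 0, -0.1444], "fingers": 1}, {"xyz": [0, 0, 0], "turn": [0, 0, -0.1444], "fingers": 1}]'

```text
t: 13.8
eef_pos: [0.5769, 0.2962, 0.2018]
ee_rot: [[-0.94, -0.341, -0.001], [-0.341, 0.94, -0.0], [0.001, -0.0, -1.0]]
force: [-0.3, 0.0, -0.9]
grip_width: 0.997
grasp_force: 0.0
```

Request:
send_rows --motion '[{"xyz": [0, 0, 0], "turn": [0, 0, -0.1444], "fingers": 1}, {"xyz": [0, 0, 0], "turn": [0, 0, -0.1444], "fingers": 1}, {"xyz": [0, 0, 0], "turn": [0, 0, -0.1444], "fingers": 1}, {"xyz": [0, 0, 0], "turn": [0, 0, -0.1444], "fingers": 1}, {"xyz": [0, 0, 0], "turn": [0, 0, -0.1444], "fingers": 1}, {"xyz": [0, 0, 0], "turn": [0, 0, 0], "fingers": 1}, {"xyz": [0, 0, 0], "turn": [0, 0, 0], "fingers": 1}]'

```text
t: 14.5
eef_pos: [0.5769, 0.2964, 0.2017]
ee_rot: [[-0.489, -0.873, -0.001], [-0.873, 0.489, 0.0], [0.0, 0.001, -1.0]]
force: [-1.1, 0.2, 1.2]
grip_width: 1.001
grasp_force: 0.0
```

```bash
python3 st.py; python3 go.py .577 .2975 .203 151
```

```text
14.5 J [ 0.131  0.73  -1.074  1.623  0.678  1.206  1.541] p [0.5769 0.2964 0.2017] yaw_y 150.76 zax [-1.e-03  1.e-04 -1.e+00] F [-1.1  0.2  1.2] M [ 0.03 -0.   -0.01] g 1.001 0.0
shift [-0.001   0.0004 -0.0013] turn [ 0.0009 -0.0004 -0.0043] shift after turning [-0.001   0.0004 -0.0013]
```

Request:
send_rows --motion '[{"xyz": [-0.001, 0.0004, 0], "turn": [0, 0, 0], "fingers": 0}, {"xyz": [0, 0, 0], "turn": [0, 0, 0], "fingers": 0}, {"xyz": [0, 0, 0], "turn": [0, 0, 0], "fingers": 0}, {"xyz": [0, 0, 0], "turn": [0, 0, 0], "fingers": 0}, {"xyz": [0, 0, 0], "turn": [0, 0, 0], "fingers": 0}, {"xyz": [0, 0, 0], "turn": [0, 0, 0], "fingers": 0}]' --squeeze 90

```text
t: 15.1
eef_pos: [0.5772, 0.2976, 0.2024]
ee_rot: [[-0.486, -0.874, 0.0], [-0.874, 0.486, -0.0], [-0.0, -0.0, -1.0]]
force: [0.6, -1.9, 4.0]
grip_width: 0.454
grasp_force: 90.2
```

Request:
send_rows --motion '[{"xyz": [0, 0, 0.00014], "turn": [0, 0, 0.144], "fingers": 0}, {"xyz": [0, 0, 0.00014], "turn": [0, 0, 0.144], "fingers": 0}, {"xyz": [0, 0, 0.00014], "turn": [0, 0, 0.144], "fingers": 0}, {"xyz": [0, 0, 0.00014], "turn": [0, 0, 0.144], "fingers": 0}, {"xyz": [0, 0, 0.00014], "turn": [0, 0, 0.144], "fingers": 0}, {"xyz": [0, 0, 0.00014], "turn": [0, 0, 0.144], "fingers": 0}, {"xyz": [0, 0, 0.00014], "turn": [0, 0, 0.144], "fingers": 0}, {"xyz": [0, 0, 0.00014], "turn": [0, 0, 0.144], "fingers": 0}, {"xyz": [0, 0, 0.00014], "turn": [0, 0, 0.144], "fingers": 0}, {"xyz": [0, 0, 0.00014], "turn": [0, 0, 0.144], "fingers": 0}]'

```text
t: 16.1
eef_pos: [0.5772, 0.2978, 0.201]
ee_rot: [[-0.928, 0.372, 0.0], [0.372, 0.928, 0.0], [-0.0, 0.0, -1.0]]
force: [-0.4, -1.0, 3.3]
grip_width: 0.456
grasp_force: 90.2
```

Request:
send_rows --motion '[{"xyz": [0, 0, 0.00014], "turn": [0, 0, 0.144], "fingers": 0}, {"xyz": [0, 0, 0.00014], "turn": [0, 0, 0.144], "fingers": 0}, {"xyz": [0, 0, 0.00014], "turn": [0, 0, 0.144], "fingers": 0}, {"xyz": [0, 0, 0.00014], "turn": [0, 0, 0.144], "fingers": 0}, {"xyz": [0, 0, 0.00014], "turn": [0, 0, 0.144], "fingers": 0}, {"xyz": [0, 0, 0.00014], "turn": [0, 0, 0.144], "fingers": 0}, {"xyz": [0, 0, 0.00014], "turn": [0, 0, 0.144], "fingers": 0}, {"xyz": [0, 0, 0.00014], "turn": [0, 0, 0.144], "fingers": 0}, {"xyz": [0, 0, 0.00014], "turn": [0, 0, 0.144], "fingers": 0}, {"xyz": [0, 0, 0.00014], "turn": [0, 0, 0.144], "fingers": 0}]'

```text
t: 17.1
eef_pos: [0.5773, 0.2978, 0.1996]
ee_rot: [[0.248, 0.969, 0.001], [0.969, -0.248, 0.0], [0.001, 0.001, -1.0]]
force: [0.2, -1.0, 3.8]
grip_width: 0.455
grasp_force: 90.2
```

```bash
python3 st.py
```

```text
17.1 J [-0.254  0.528 -0.443  1.65   0.256  1.021 -1.03 ] p [0.5773 0.2978 0.1996] yaw_y -14.37 zax [ 7.e-04  5.e-04 -1.e+00] F [ 0.2 -1.   3.8] M [-0.19 -0.11  0.02] g 0.455 90.2
```

Request:
send_rows --motion '[{"xyz": [0, 0, 0.00014], "turn": [0, 0, 0.14], "fingers": 0}, {"xyz": [0, 0, 0.00014], "turn": [0, 0, 0.14], "fingers": 0}, {"xyz": [0, 0, 0.00014], "turn": [0, 0, 0.14], "fingers": 0}]'

```text
t: 17.4
eef_pos: [0.5774, 0.2978, 0.1993]
ee_rot: [[0.621, 0.783, 0.001], [0.783, -0.621, 0.001], [0.001, 0.0, -1.0]]
force: [0.5, -1.1, 3.1]
grip_width: 0.456
grasp_force: 90.2
```

```bash
python3 st.py
```

```text
17.4 J [-0.32   0.514 -0.35   1.655  0.201  1.007 -1.406] p [0.5774 0.2978 0.1993] yaw_y -38.42 zax [ 8.e-04  5.e-04 -1.e+00] F [ 0.5 -1.1  3.1] M [-0.22 -0.17  0.03] g 0.456 90.2
```

Request:
send_rows --motion '[{"xyz": [0, 0, 0.00014], "turn": [0, 0, 0.14], "fingers": 0}, {"xyz": [0, 0, 0.00014], "turn": [0, 0, 0.14], "fingers": 0}, {"xyz": [0, 0, 0.00014], "turn": [0, 0, 0.14], "fingers": 0}]'

```text
t: 17.7
eef_pos: [0.5774, 0.2977, 0.199]
ee_rot: [[0.887, 0.462, 0.001], [0.462, -0.887, 0.0], [0.001, 0.0, -1.0]]
force: [-0.3, -2.4, 5.3]
grip_width: 0.454
grasp_force: 90.3
```

```bash
python3 st.py
```

```text
17.7 J [-0.387  0.503 -0.256  1.661  0.146  0.995 -1.783] p [0.5774 0.2977 0.199 ] yaw_y -62.48 zax [ 9.e-04  4.e-04 -1.e+00] F [-0.3 -2.4  5.3] M [-0.32 -0.05  0.06] g 0.454 90.3
```

Request:
send_rows --motion '[{"xyz": [0, 0, 0.00014], "turn": [0, 0, 0.14], "fingers": 0}, {"xyz": [0, 0, 0.00014], "turn": [0, 0, 0.14], "fingers": 0}, {"xyz": [0, 0, 0.00014], "turn": [0, 0, 0.14], "fingers": 0}]'

```text
t: 18.0
eef_pos: [0.5774, 0.2977, 0.1987]
ee_rot: [[0.998, 0.06, 0.001], [0.06, -0.998, 0.0], [0.001, -0.0, -1.0]]
force: [0.0, -2.6, 6.1]
grip_width: 0.456
grasp_force: 90.5
```

```bash
python3 st.py
```

```text
18.0 J [-0.454  0.496 -0.162  1.666  0.093  0.986 -2.159] p [0.5774 0.2977 0.1987] yaw_y -86.53 zax [ 9.e-04  3.e-04 -1.e+00] F [ 0.  -2.6  6.1] M [-0.42  0.06  0.2 ] g 0.456 90.5
```

Torque is climbing (Mz 0.06 → 0.20), so contact has been passed and the turn is about 9.9. I'll go a little further.

Request:
send_rows --motion '[{"xyz": [0, 0, 0.0001], "turn": [0, 0, 0.14], "fingers": 0}, {"xyz": [0, 0, 0.0001], "turn": [0, 0, 0.14], "fingers": 0}, {"xyz": [0, 0, 0.0001], "turn": [0, 0, 0.14], "fingers": 0}]'

```text
t: 18.3
eef_pos: [0.5774, 0.2976, 0.1985]
ee_rot: [[0.936, -0.352, 0.001], [-0.352, -0.936, 0.0], [0.001, -0.001, -1.0]]
force: [0.0, -2.5, 6.3]
grip_width: 0.457
grasp_force: 90.5
```

```bash
python3 st.py
```

```text
18.3 J [-0.523  0.491 -0.067  1.672  0.039  0.979 -2.534] p [0.5774 0.2976 0.1985] yaw_y -110.58 zax [ 9.e-04  2.e-04 -1.e+00] F [ 0.  -2.5  6.3] M [-0.53  0.14  0.32] g 0.457 90.5
```

Request:
send_rows --motion '[{"xyz": [0, 0, 0.0001], "turn": [0, 0, 0.14], "fingers": 0}, {"xyz": [0, 0, 0.0001], "turn": [0, 0, 0.14], "fingers": 0}]'

```text
t: 18.5
eef_pos: [0.5774, 0.2976, 0.1984]
ee_rot: [[0.803, -0.596, 0.001], [-0.596, -0.803, 0.0], [0.001, -0.001, -1.0]]
force: [-0.2, -1.9, 7.6]
grip_width: 0.452
grasp_force: 90.6
```

```bash
python3 st.py
```

```text
18.5 J [-0.569  0.49  -0.004  1.675  0.003  0.975 -2.784] p [0.5774 0.2976 0.1984] yaw_y -126.62 zax [ 1.e-03  2.e-04 -1.e+00] F [-0.2 -1.9  7.6] M [-0.62  0.23  0.38] g 0.452 90.6
```

Request:
send_rows --motion '[{"xyz": [0, 0, 0.0001], "turn": [0, 0, 0.06], "fingers": 0}, {"xyz": [0, 0, 0.0001], "turn": [0, 0, 0.06], "fingers": 0}]'

```text
t: 18.7
eef_pos: [0.5774, 0.2976, 0.1984]
ee_rot: [[0.727, -0.686, 0.001], [-0.686, -0.727, 0.0], [0.001, -0.001, -1.0]]
force: [-1.9, -4.1, 8.7]
grip_width: 0.457
grasp_force: 90.8
```

```bash
python3 st.py
```

```text
18.7 J [-0.592  0.49   0.028  1.677 -0.015  0.974 -2.886] p [0.5774 0.2976 0.1984] yaw_y -133.33 zax [ 9.e-04  2.e-04 -1.e+00] F [-1.9 -4.1  8.7] M [-0.59  0.34  0.31] g 0.457 90.8
```

Request:
send_rows --motion '[{"xyz": [0, 0, 0], "turn": [0, 0, 0], "fingers": 1}, {"xyz": [0, 0, 0], "turn": [0, 0, 0], "fingers": 1}, {"xyz": [0, 0, 0], "turn": [0, 0, 0], "fingers": 1}, {"xyz": [0, 0, 0], "turn": [0, 0, 0], "fingers": 1}, {"xyz": [0, 0, 0], "turn": [0, 0, 0], "fingers": 1}, {"xyz": [0, 0, -0.02], "turn": [0, 0, 0], "fingers": 1}, {"xyz": [0, 0, -0.04], "turn": [0, 0, -0.14], "fingers": 1}, {"xyz": [0, 0, -0.04], "turn": [0, 0, -0.14], "fingers": 1}, {"xyz": [0, 0, -0.03], "turn": [0, 0, -0.14], "fingers": 1}, {"xyz": [0, 0, 0], "turn": [0, 0, -0.14], "fingers": 1}]'

```text
t: 19.7
eef_pos: [0.579, 0.2987, 0.3329]
ee_rot: [[0.982, -0.187, 0.007], [-0.187, -0.982, 0.005], [0.006, -0.006, -1.0]]
force: [1.3, 0.4, -1.3]
grip_width: 1.0
grasp_force: 0.0
```

```bash
python3 st.py; python3 go.py .574 -.339 .24 0
```

```text
19.7 J [-0.514  0.38  -0.079  1.525  0.031  1.229 -2.357] p [0.579  0.2987 0.3329] yaw_y -100.79 zax [ 0.0073  0.0048 -1.    ] F [ 1.3  0.4 -1.3] M [ 0.03  0.02 -0.03] g 1.0 0.0
shift [0.1139 0.6279 0.0898] turn [ 1.1000e-03 -9.9000e-03 -1.7591e+00] shift after turning [-0.6377 -0.005   0.0929]
```

The nut is tight: torque data put contact at yaw ≈ -58° and it ended at -133°, so about 1.3 rad past contact (turn ≈ 10.7). Now to the chocolate tin.

Request:
send_rows --motion '[{"xyz": [0, 0, 0], "turn": [0, -0.004, -0.094], "fingers": 1}, {"xyz": [0, 0, 0], "turn": [0, -0.004, -0.094], "fingers": 1}, {"xyz": [0, 0.0455, 0], "turn": [0, 0, 0], "fingers": 1}, {"xyz": [0, 0.0455, 0], "turn": [0, 0, 0], "fingers": 1}, {"xyz": [0, 0.0455, 0], "turn": [0, 0, 0], "fingers": 1}, {"xyz": [0, 0.0455, 0], "turn": [0, 0, 0], "fingers": 1}, {"xyz": [0, 0.0455, 0], "turn": [0, 0, 0], "fingers": 1}, {"xyz": [0, 0.0455, 0.01], "turn": [0, 0, 0], "fingers": 1}, {"xyz": [0, 0.0455, 0.01], "turn": [0, 0, 0], "fingers": 1}, {"xyz": [0, 0.0455, 0.01], "turn": [0, 0, 0], "fingers": 1}]'

```text
t: 20.7
eef_pos: [0.5743, -0.0682, 0.2968]
ee_rot: [[1.0, -0.006, -0.008], [-0.006, -1.0, 0.001], [-0.008, -0.001, -1.0]]
force: [0.3, -0.3, 0.3]
grip_width: 1.001
grasp_force: 0.0
```

Request:
send_rows --motion '[{"xyz": [0, 0.0455, 0.01], "turn": [0, 0, 0], "fingers": 1}, {"xyz": [0, 0.0455, 0.01], "turn": [0, 0, 0], "fingers": 1}, {"xyz": [0, 0.0455, 0.01], "turn": [0, 0, 0], "fingers": 1}, {"xyz": [0, 0.0455, 0.01], "turn": [0, 0, 0], "fingers": 1}, {"xyz": [0, 0.0455, 0.01], "turn": [0, 0, 0], "fingers": 1}, {"xyz": [0, 0.0455, 0.01], "turn": [0, 0, 0], "fingers": 1}, {"xyz": [0, 0, 0], "turn": [0, 0, 0], "fingers": 1}, {"xyz": [0, 0, 0], "turn": [0, 0, 0], "fingers": 1}, {"xyz": [0, 0, 0], "turn": [0, 0, 0], "fingers": 1}]'

```text
t: 21.6
eef_pos: [0.573, -0.3377, 0.2367]
ee_rot: [[1.0, -0.004, -0.008], [-0.004, -1.0, 0.002], [-0.008, -0.002, -1.0]]
force: [0.4, 0.3, -0.7]
grip_width: 0.999
grasp_force: 0.0
```

```bash
python3 st.py; python3 look.py w3; cat > rim.py <<'E'
from h import *
import sys
def rims(f,lo=.06,hi=.08):
    z=np.load(f);im,d,K,D,T=[z[k] for k in("im","d","K","D","T")];P=cloud(d,K,D,T);Z=P[...,2]
    m=((Z>lo)&(Z<hi)).astype(np.uint8);k,l,st,c=cv2.connectedComponentsWithStats(m)
    for i in range(1,k):
        if st[i,4]>150:
            q=P[l==i];h=q[q[:,2]>np.percentile(q[:,2],60)] 
            (cx,cy),r=cv2.minEnclosingCircle(q[:,:2].astype(np.float32));print(c[i].round(),st[i,4],"z",np.percentile(q[:,2],[5,50,95]).round(4),"circ",round(cx,4),round(cy,4),round(r,4))
if __name__=="__main__": rims(sys.argv[1],*map(float,sys.argv[2:]))
E
python3 rim.py w3.npz
```

```text
21.6 J [ 0.343  0.483  0.133  1.601 -0.068  1.07  -1.08 ] p [ 0.573  -0.3377  0.2367] yaw_y -90.24 zax [-0.0081  0.0019 -1.    ] F [ 0.4  0.3 -0.7] M [ 0.08 -0.02 -0.01] g 0.999 0.0
21.6 [ 0.343  0.483  0.133  1.601 -0.068  1.07  -1.08 ] [ 0.573  -0.3377  0.2367] [[1.0, -0.004, -0.008], [-0.004, -1.0, 0.002], [-0.008, -0.002, -1.0]]
[259.  12.] 572 z [0.0626 0.0717 0.0766] circ 0.7146 -0.3184 0.02
[507.  49.] 405 z [0.061  0.0706 0.0785] circ 0.684 -0.5176 0.0194
[524.  97.] 570 z [0.0607 0.0679 0.0774] circ 0.6472 -0.5354 0.0197
[514. 163.] 498 z [0.0608 0.0678 0.0775] circ 0.5943 -0.5347 0.0196
[287. 194.] 1350 z [0.0622 0.0697 0.071 ] circ 0.5731 -0.3389 0.0331
[287. 187.] 2795 z [0.0608 0.062  0.0631] circ 0.5734 -0.339 0.0257
[504. 224.] 437 z [0.0607 0.0676 0.0772] circ 0.5406 -0.5343 0.0188
[493. 279.] 368 z [0.0607 0.0675 0.0771] circ 0.4877 -0.5323 0.0179
[281. 304.] 1315 z [0.0609 0.0692 0.0709] circ 0.468 -0.3345 0.0335
[274. 362.] 466 z [0.0607 0.066  0.0707] circ 0.3858 -0.3248 0.0291
```

View pics/w3.png

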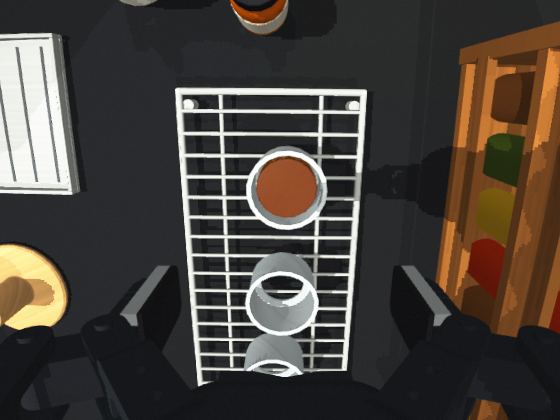

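The wrist view shows the chocolate cake in its tin at (287,188), or world (0.573,-0.339), rim z 0.070. The empty tins below it are still in place. Descend and grip.

```bash
python3 go.py .5732 -.339 .068 -90
```

```text
shift [0.0013 0.0019 0.1689] turn [-0.0017  0.0078 -0.0034] shift after turning [-0.      0.0017  0.1689]
```

Request:
send_rows --motion '[{"xyz": [0.0005, 0.0017, 0.018], "turn": [-0.0017, 0.0078, -0.0034], "fingers": 1}, {"xyz": [0, 0, 0.036], "turn": [0, 0, 0], "fingers": 1}, {"xyz": [0, 0, 0.036], "turn": [0, 0, 0], "fingers": 1}, {"xyz": [0, 0, 0.036], "turn": [0, 0, 0], "fingers": 1}, {"xyz": [0, 0, 0.026], "turn": [0, 0, 0], "fingers": 1}, {"xyz": [0, 0, 0.013], "turn": [0, 0, 0], "fingers": 1}, {"xyz": [0, 0, 0.004], "turn": [0, 0, 0], "fingers": 1}, {"xyz": [0, 0, 0], "turn": [0, 0, 0], "fingers": 0}, {"xyz": [0, 0, 0], "turn": [0, 0, 0], "fingers": 0}, {"xyz": [0, 0, 0], "turn": [0, 0, 0], "fingers": 0}]' --squeeze 40

```text
t: 22.65
eef_pos: [0.5739, -0.3413, 0.0698]
ee_rot: [[1.0, -0.002, 0.002], [-0.002, -1.0, -0.002], [0.002, 0.002, -1.0]]
force: [-1.4, 2.0, 4.7]
grip_width: 0.726
grasp_force: 44.6
```

Request:
send_rows --motion '[{"xyz": [0, 0, 0], "turn": [0, 0, 0], "fingers": 0}, {"xyz": [0, 0, 0], "turn": [0, 0, 0], "fingers": 0}]'

```text
t: 22.85
eef_pos: [0.5739, -0.3413, 0.0698]
ee_rot: [[1.0, -0.002, 0.002], [-0.002, -1.0, -0.002], [0.002, 0.002, -1.0]]
force: [-0.5, 1.9, 7.4]
grip_width: 0.727
grasp_force: 44.8
```

```bash
python3 st.py; python3 go.py .445 -.0355 .16 -90
```

```text
22.85 J [ 0.369  0.672  0.104  1.711 -0.093  0.761 -1.054] p [ 0.5739 -0.3413  0.0698] yaw_y -90.14 zax [ 0.0023 -0.0017 -1.    ] F [-0.5  1.9  7.4] M [0.57 0.15 0.04] g 0.727 44.8
shift [-0.1295 -0.3053 -0.091 ] turn [ 0.0017 -0.0023 -0.0024] shift after turning [-0.1289 -0.3058 -0.0902]
```

Gripped at about 63 mm. Lift, move beside the block and rotate to yaw 0.

Request:
send_rows --motion '[{"xyz": [0, 0, -0.015], "turn": [0, 0, 0], "fingers": 0}, {"xyz": [0, 0, -0.038], "turn": [0, 0, 0], "fingers": 0}, {"xyz": [0, 0, -0.038], "turn": [0, 0, 0], "fingers": 0}, {"xyz": [0, 0, -0.038], "turn": [0, 0, 0], "fingers": 0}, {"xyz": [-0.0215, -0.0385, 0], "turn": [0, 0, 0], "fingers": 0}, {"xyz": [-0.0215, -0.0385, 0], "turn": [0, 0, 0], "fingers": 0}, {"xyz": [-0.0215, -0.0385, 0], "turn": [0, 0, 0], "fingers": 0}, {"xyz": [-0.0215, -0.0385, 0], "turn": [0, 0, 0], "fingers": 0}, {"xyz": [-0.0215, -0.0385, 0], "turn": [0, 0, 0], "fingers": 0}, {"xyz": [-0.0215, -0.0385, 0], "turn": [0, 0, 0], "fingers": 0}]'

```text
t: 23.85
eef_pos: [0.4432, -0.1086, 0.1974]
ee_rot: [[1.0, -0.003, 0.0], [-0.003, -1.0, -0.001], [0.0, 0.001, -1.0]]
force: [0.8, 1.4, -2.4]
grip_width: 0.728
grasp_force: 46.2
```

Request:
send_rows --motion '[{"xyz": [0, 0, 0], "turn": [0, 0, -0.1428], "fingers": 0}, {"xyz": [0, 0, 0], "turn": [0, 0, -0.1428], "fingers": 0}, {"xyz": [0, 0, 0], "turn": [0, 0, -0.1428], "fingers": 0}, {"xyz": [0, 0, 0], "turn": [0, 0, -0.1428], "fingers": 0}, {"xyz": [0, 0, 0], "turn": [0, 0, -0.1428], "fingers": 0}, {"xyz": [0, 0, 0], "turn": [0, 0, -0.1428], "fingers": 0}, {"xyz": [0, 0, 0], "turn": [0, 0, -0.1428], "fingers": 0}, {"xyz": [0, 0, 0], "turn": [0, 0, -0.1428], "fingers": 0}, {"xyz": [0, 0, 0], "turn": [0, 0, -0.1428], "fingers": 0}, {"xyz": [0, 0, 0], "turn": [0, 0, -0.1428], "fingers": 0}]'

```text
t: 24.85
eef_pos: [0.4441, -0.1101, 0.1974]
ee_rot: [[0.14, 0.99, 0.0], [0.99, -0.14, -0.002], [-0.002, 0.0, -1.0]]
force: [0.4, 0.7, -2.8]
grip_width: 0.73
grasp_force: 47.4
```

Request:
send_rows --motion '[{"xyz": [0, 0, 0], "turn": [0, 0, -0.1428], "fingers": 0}, {"xyz": [0, 0, 0], "turn": [0, 0, 0], "fingers": 0}, {"xyz": [0, 0, 0], "turn": [0, 0, 0], "fingers": 0}, {"xyz": [0, 0, 0], "turn": [0, 0, 0], "fingers": 0}]'

```text
t: 25.25
eef_pos: [0.4443, -0.1098, 0.1969]
ee_rot: [[0.006, 1.0, -0.0], [1.0, -0.006, -0.001], [-0.001, -0.0, -1.0]]
force: [0.7, 0.0, -2.2]
grip_width: 0.726
grasp_force: 47.4
```

```bash
python3 st.py; python3 look.py w4; python3 rim.py w4.npz .052 .066;python3 rim.py w4.npz .003 .012; python3 rim.py w4.npz .15 .24
```

```text
25.25 J [ 0.25   0.203 -0.163  2.109  0.046  0.833  0.054] p [ 0.4443 -0.1098  0.1969] yaw_y -0.32 zax [-4.0e-04 -1.2e-03 -1.0e+00] F [ 0.7  0.  -2.2] M [ 0.03 -0.04  0.02] g 0.726 47.4
25.25 [ 0.25   0.203 -0.163  2.109  0.046  0.833  0.054] [ 0.4443 -0.1098  0.1969] [[0.006, 1.0, -0.0], [1.0, -0.006, -0.001], [-0.001, -0.0, -1.0]]
[284.  97.] 2240 z [0.0589 0.0601 0.0612] circ 0.4438 -0.0356 0.0182
[424.  97.] 799 z [0.0034 0.0076 0.0116] circ 0.559 -0.0421 0.0824
[495. 104.] 24340 z [0.0033 0.0043 0.0055] circ 0.6333 -0.0431 0.1049
[284.  95.] 12263 z [0.0065 0.008  0.0093] circ 0.4434 -0.0356 0.0565
[285. 310.] 43914 z [0.1766 0.1969 0.2363] circ 0.4437 -0.1082 0.0653
```

View pics/w4.png

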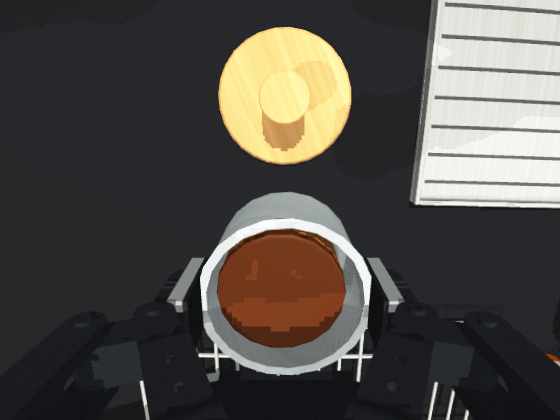

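The block's post is at (0.4436,-0.0356). The tin hangs level in the gripper, rim around (285,295). Next, its offset from the TCP.

```bash
python3 - <<'E'
from h import *
z=np.load("w4.npz");im,d,K,D,T=[z[k] for k in("im","d","K","D","T")]
m=(im.min(2)>175).astype(np.uint8);m[:215]=0;m[380:]=0;m[:,:195]=0;m[:,375:]=0
k,l,st,c=cv2.connectedComponentsWithStats(m);i=1+st[1:,4].argmax();print(st[i])
q=plane(np.argwhere(l==i)[:,::-1],.197,K,D,T)[:,:2]
(cx,cy),r=cv2.minEnclosingCircle(q.astype(np.float32));print("rim",cx,cy,r)
E
python3 go.py .4436 -.0356 .14 0
```

```text
[ 200  218  171   93 2446]
rim 0.4436599016189575 -0.10614332556724548 0.03178449347615242
shift [ 0.0742 -0.0011  0.0567] turn [-0.0004  0.0011 -0.0049] shift after turning [ 0.0742 -0.0007  0.0568]
```

```bash
python3 - <<'E'
from h import *
z=np.load("w4.npz");im,d,K,D,T=[z[k] for k in("im","d","K","D","T")]
m=(im.min(2)>175).astype(np.uint8);m[:215]=0;m[380:]=0;m[:,:195]=0;m[:,375:]=0
k,l,st,c=cv2.connectedComponentsWithStats(m);i=1+st[1:,4].argmax()
# outer edge: first mask pixel per column
pts=[(u,np.argmax(l[:,u]==i)) for u in range(215,360) if (l[:,u]==i).any()]
q=plane(pts,.197,K,D,T)[:,:2]
A=np.c_[2*q,np.ones(len(q))];s=np.linalg.lstsq(A,(q**2).sum(1),rcond=None)[0];print("rim fit",s[:2],np.sqrt(s[2]+s[:2]@s[:2]),"ymax-33",q[:,1].max()-.033)
hsv=cv2.cvtColor(im,cv2.COLOR_RGB2HSV);b=((hsv[...,1]>120)&(d>0)).astype(np.uint8);b[:215]=0
k,l,st,c=cv2.connectedComponentsWithStats(b);i=1+st[1:,4].argmax();q=plane(np.argwhere(l==i)[:,::-1],.189,K,D,T)[:,:2]
print("cake",cv2.minEnclosingCircle(q.astype(np.float32)))
E
```

```text
rim fit [ 0.44378243 -0.11011041] 0.03243457819982276 ymax-33 -0.11056143362183038
cake ((0.44322338700294495, -0.11004210263490677), 0.026932770386338234)
```

Request:
send_rows --motion '[{"xyz": [0.0373, -0.0001, 0], "turn": [0, 0, 0], "fingers": 0}, {"xyz": [0.0373, -0.0001, 0], "turn": [0, 0, 0], "fingers": 0}, {"xyz": [0, 0, 0], "turn": [0, 0, 0], "fingers": 0}, {"xyz": [0, 0, 0.027], "turn": [0, 0, 0], "fingers": 0}, {"xyz": [0, 0, 0.027], "turn": [0, 0, 0], "fingers": 0}, {"xyz": [0, 0, 0.027], "turn": [0, 0, 0], "fingers": 0}, {"xyz": [0, 0, 0], "turn": [0, 0, 0], "fingers": 0}, {"xyz": [0, 0, 0], "turn": [0, 0, 0], "fingers": 0}]'

```text
t: 26.1
eef_pos: [0.4442, -0.0352, 0.1157]
ee_rot: [[0.003, 1.0, -0.002], [1.0, -0.003, -0.001], [-0.001, -0.002, -1.0]]
force: [-0.2, 0.4, -2.3]
grip_width: 0.727
grasp_force: 47.9
```

```bash
python3 st.py
```

```text
26.1 J [ 0.114  0.322 -0.204  2.196  0.11   0.634 -0.172] p [ 0.4442 -0.0352  0.1157] yaw_y -0.19 zax [-0.0017 -0.001  -1.    ] F [-0.2  0.4 -2.3] M [ 0.02 -0.01 -0.01] g 0.727 47.9
```

Request:
send_rows --motion '[{"xyz": [0, 0, 0.011], "turn": [0, 0, 0], "fingers": 0}, {"xyz": [0, 0, 0.01], "turn": [0, 0, 0], "fingers": 0}, {"xyz": [0, 0, 0.01], "turn": [0, 0, 0], "fingers": 0}, {"xyz": [0, 0, 0], "turn": [0, 0, 0], "fingers": 0}]'

```text
t: 26.5
eef_pos: [0.4436, -0.0351, 0.0834]
ee_rot: [[0.003, 1.0, -0.003], [1.0, -0.003, -0.001], [-0.001, -0.003, -1.0]]
force: [-0.4, -0.5, -1.5]
grip_width: 0.729
grasp_force: 48.0
```

```bash
python3 st.py
```

```text
26.5 J [ 0.101  0.383 -0.191  2.216  0.136  0.556 -0.195] p [ 0.4436 -0.0351  0.0834] yaw_y -0.15 zax [-2.5e-03 -9.0e-04 -1.0e+00] F [-0.4 -0.5 -1.5] M [ 0.    0.02 -0.03] g 0.729 48.0
```

Request:
send_rows --motion '[{"xyz": [0, 0, 0.01], "turn": [0, 0, 0], "fingers": 0}, {"xyz": [0, 0, 0.01], "turn": [0, 0, 0], "fingers": 0}, {"xyz": [0, 0, 0.007], "turn": [0, 0, 0], "fingers": 0}, {"xyz": [0, 0, 0], "turn": [0, 0, 0], "fingers": 0}, {"xyz": [0, 0, 0], "turn": [0, 0, 0], "fingers": 0}]'

```text
t: 27.0
eef_pos: [0.4441, -0.0351, 0.0573]
ee_rot: [[0.002, 1.0, -0.001], [1.0, -0.002, -0.001], [-0.001, -0.001, -1.0]]
force: [0.3, -0.5, -1.4]
grip_width: 0.734
grasp_force: 48.1
```

```bash
python3 st.py
```

```text
27.0 J [ 0.087  0.435 -0.176  2.228  0.158  0.492 -0.216] p [ 0.4441 -0.0351  0.0573] yaw_y -0.14 zax [-1.4e-03 -9.0e-04 -1.0e+00] F [ 0.3 -0.5 -1.4] M [-0.01  0.02 -0.04] g 0.734 48.1
```

The force dropped by the cake's weight, so the cake is on the post. Set the tin down, release, rise and look.

Request:
send_rows --motion '[{"xyz": [0, 0, 0.004], "turn": [0, 0, 0], "fingers": 0}, {"xyz": [0, 0, 0.0005], "turn": [0, 0, 0], "fingers": 0}, {"xyz": [0, 0, 0], "turn": [0, 0, 0], "fingers": 1}, {"xyz": [0, 0, 0], "turn": [0, 0, 0], "fingers": 1}, {"xyz": [0, 0, 0], "turn": [0, 0, 0], "fingers": 1}, {"xyz": [0, 0, -0.015], "turn": [0, 0, 0], "fingers": 1}, {"xyz": [0, 0, -0.035], "turn": [0, 0, 0], "fingers": 1}, {"xyz": [0, 0, -0.045], "turn": [0, 0, 0], "fingers": 1}, {"xyz": [0, 0, -0.045], "turn": [0, 0, 0], "fingers": 1}, {"xyz": [0, 0, 0], "turn": [0, 0, 0], "fingers": 1}]'

```text
t: 28.0
eef_pos: [0.4478, -0.0349, 0.1984]
ee_rot: [[0.003, 1.0, 0.01], [1.0, -0.003, -0.001], [-0.001, 0.01, -1.0]]
force: [0.8, -0.1, -0.2]
grip_width: 1.004
grasp_force: 0.0
```

Request:
send_rows --motion '[{"xyz": [0, 0, 0], "turn": [0, 0, 0], "fingers": 1}, {"xyz": [0, 0, 0], "turn": [0, 0, 0], "fingers": 1}]'

```text
t: 28.2
eef_pos: [0.4434, -0.0351, 0.192]
ee_rot: [[0.003, 1.0, -0.003], [1.0, -0.003, -0.001], [-0.001, -0.003, -1.0]]
force: [-0.1, 0.2, 0.4]
grip_width: 1.001
grasp_force: 0.0
```

```bash
python3 st.py; python3 look.py w5; python3 rim.py w5.npz .088 .1; python3 rim.py w5.npz .048 .058
```

```text
28.2 J [ 0.143  0.195 -0.228  2.135  0.061  0.82  -0.125] p [ 0.4434 -0.0351  0.192 ] yaw_y -0.15 zax [-0.0027 -0.001  -1.    ] F [-0.1  0.2  0.4] M [0.04 0.03 0.04] g 1.001 0.0
28.2 [ 0.143  0.195 -0.228  2.135  0.061  0.82  -0.125] [ 0.4434 -0.0351  0.192 ] [[0.003, 1.0, -0.003], [1.0, -0.003, -0.001], [-0.001, -0.003, -1.0]]
[288. 215.] 4873 z [0.0928 0.094  0.0951] circ 0.4444 -0.0345 0.0257
[391.  27.] 4066 z [0.0488 0.0501 0.0513] circ 0.5143 0.0891 0.027
[288. 180.] 755 z [0.0517 0.053  0.0541] circ 0.4445 -0.0356 0.0329
```

View pics/w5.png

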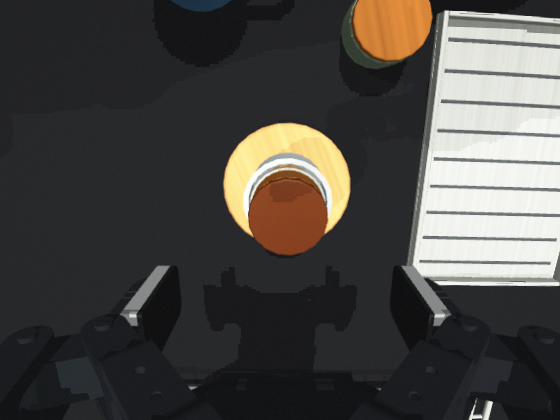

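Cake is fully out: top z 0.094 at (0.4444,-0.0345), tin rim at 0.053 below it. Grip the cake.

```bash
python3 go.py .4444 -.0347 .091 0
```

```text
shift [0.0005 0.0015 0.1007] turn [-0.0034  0.001  -0.0025] shift after turning [0.0004 0.0011 0.1007]
```

Request:
send_rows --motion '[{"xyz": [0.0004, 0.001, 0.01], "turn": [-0.0034, 0.001, -0.0025], "fingers": 1}, {"xyz": [0, 0, 0.03], "turn": [0, 0, 0], "fingers": 1}, {"xyz": [0, 0, 0.03], "turn": [0, 0, 0], "fingers": 1}, {"xyz": [0, 0, 0.02], "turn": [0, 0, 0], "fingers": 1}, {"xyz": [0, 0, 0.0107], "turn": [0, 0, 0], "fingers": 1}, {"xyz": [0, 0, 0], "turn": [0, 0, 0], "fingers": 1}, {"xyz": [0, 0, 0], "turn": [0, 0, 0], "fingers": 1}]' --squeeze 25

```text
t: 28.95
eef_pos: [0.4456, -0.0345, 0.0922]
ee_rot: [[-0.0, 1.0, 0.002], [1.0, 0.0, 0.0], [0.0, 0.002, -1.0]]
force: [0.3, 0.4, 0.7]
grip_width: 0.997
grasp_force: 0.0
```

```bash
python3 st.py
```

```text
28.95 J [ 0.112  0.367 -0.204  2.21   0.134  0.574 -0.191] p [ 0.4456 -0.0345  0.0922] yaw_y 0.0 zax [ 2.3e-03  2.0e-04 -1.0e+00] F [0.3 0.4 0.7] M [-0.02 -0.03  0.04] g 0.997 0.0
```

Request:
send_rows --motion '[{"xyz": [0, 0, 0], "turn": [0, 0, 0], "fingers": 0}, {"xyz": [0, 0, 0], "turn": [0, 0, 0], "fingers": 0}, {"xyz": [0, 0, 0], "turn": [0, 0, 0], "fingers": 0}, {"xyz": [0, 0, 0], "turn": [0, 0, 0], "fingers": 0}, {"xyz": [0, 0, 0], "turn": [0, 0, 0], "fingers": 0}]' --squeeze 25

```text
t: 29.45
eef_pos: [0.446, -0.0347, 0.0932]
ee_rot: [[0.0, 1.0, 0.004], [1.0, -0.0, -0.0], [-0.0, 0.004, -1.0]]
force: [-1.3, 0.2, 5.1]
grip_width: 0.59
grasp_force: 25.2
```

```bash
python3 st.py;python3 go.py .577 .2275 .27 0
```

```text
29.45 J [ 0.112  0.365 -0.204  2.21   0.134  0.574 -0.192] p [ 0.446  -0.0347  0.0932] yaw_y -0.01 zax [ 4.1e-03 -1.0e-04 -1.0e+00] F [-1.3  0.2  5.1] M [-0.02  0.25 -0.03] g 0.59 25.2
shift [ 0.2622  0.1317 -0.1763] turn [ 0.0041  0.0001 -0.0002] shift after turning [ 0.2622  0.131  -0.1768]
```

Cake gripped at 51 mm. Lift and carry to the stand.

Request:
send_rows --motion '[{"xyz": [0, 0, -0.01], "turn": [0, 0, 0], "fingers": 0}, {"xyz": [0, 0, -0.025], "turn": [0.004, 0, 0], "fingers": 0}, {"xyz": [0, 0, -0.035], "turn": [0, 0, 0], "fingers": 0}, {"xyz": [0, 0, -0.035], "turn": [0, 0, 0], "fingers": 0}, {"xyz": [0, 0, -0.035], "turn": [0, 0, 0], "fingers": 0}, {"xyz": [0, 0, -0.037], "turn": [0, 0, 0], "fingers": 0}, {"xyz": [0.02, 0.01, 0], "turn": [0, 0, 0], "fingers": 0}, {"xyz": [0.032, 0.016, 0], "turn": [0, 0, 0], "fingers": 0}, {"xyz": [0.035, 0.0175, 0], "turn": [0, 0, 0], "fingers": 0}, {"xyz": [0.035, 0.0175, 0], "turn": [0, 0, 0], "fingers": 0}]'

```text
t: 30.45
eef_pos: [0.5068, 0.0883, 0.2702]
ee_rot: [[0.001, 1.0, -0.0], [1.0, -0.001, -0.0], [-0.0, -0.0, -1.0]]
force: [1.0, -0.6, -2.0]
grip_width: 0.587
grasp_force: 27.0
```

Request:
send_rows --motion '[{"xyz": [0.035, 0.0175, 0], "turn": [0, 0, 0], "fingers": 0}, {"xyz": [0.035, 0.0175, 0], "turn": [0, 0, 0], "fingers": 0}, {"xyz": [0.035, 0.0175, 0], "turn": [0, 0, 0], "fingers": 0}, {"xyz": [0.025, 0.0125, 0], "turn": [0, 0, 0], "fingers": 0}, {"xyz": [0.01, 0.005, 0], "turn": [0, 0, 0], "fingers": 0}, {"xyz": [0, 0, 0], "turn": [0, 0, 0], "fingers": 0}, {"xyz": [0, 0, 0], "turn": [0, 0, 0], "fingers": 0}, {"xyz": [0, 0, 0], "turn": [0, 0, 0], "fingers": 0}]'

```text
t: 31.25
eef_pos: [0.5764, 0.2252, 0.2693]
ee_rot: [[0.002, 1.0, -0.001], [1.0, -0.002, -0.001], [-0.001, -0.001, -1.0]]
force: [0.3, 0.3, -0.7]
grip_width: 0.587
grasp_force: 26.9
```

```bash
python3 st.py;python3 go.py .577 .2275 .2 0;python3 look.py w6
```

```text
31.25 J [-0.21   0.398 -0.349  1.661  0.149  1.11  -0.602] p [0.5764 0.2252 0.2693] yaw_y -0.12 zax [-0.0014 -0.0013 -1.    ] F [ 0.3  0.3 -0.7] M [-0.04  0.   -0.  ] g 0.587 26.9
shift [0.0024 0.0006 0.0693] turn [-0.0014  0.0013 -0.0022] shift after turning [0.0023 0.0006 0.0693]
31.25 [-0.21   0.398 -0.349  1.661  0.149  1.11  -0.602] [0.5764 0.2252 0.2693] [[0.002, 1.0, -0.001], [1.0, -0.002, -0.001], [-0.001, -0.001, -1.0]]
```

View pics/w6.png

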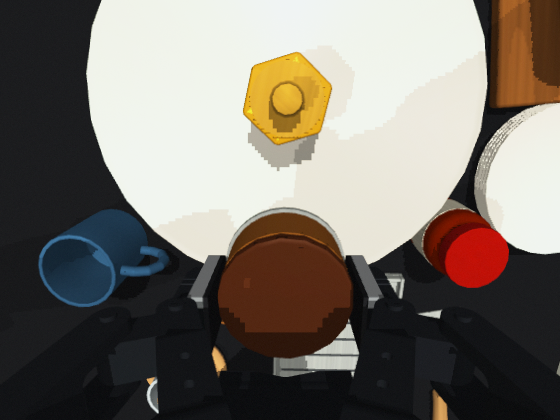

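The cake hangs level in the gripper at (286,295), and the lock nut is seen at (288,97). Lower the cake to the tier.

Request:
send_rows --motion '[{"xyz": [0, 0, 0.015], "turn": [-0.0014, 0.0013, 0], "fingers": 0}, {"xyz": [0, 0, 0.025], "turn": [0, 0, 0], "fingers": 0}, {"xyz": [0, 0, 0.018], "turn": [0, 0, 0], "fingers": 0}, {"xyz": [0, 0, 0.01], "turn": [0, 0, 0], "fingers": 0}, {"xyz": [0, 0, 0], "turn": [0, 0, 0], "fingers": 0}, {"xyz": [0, 0, 0], "turn": [0, 0, 0], "fingers": 0}]'

```text
t: 31.9
eef_pos: [0.577, 0.2272, 0.2019]
ee_rot: [[0.001, 1.0, 0.001], [1.0, -0.001, 0.002], [0.002, 0.001, -1.0]]
force: [0.2, 0.2, -1.9]
grip_width: 0.586
grasp_force: 26.9
```

```bash
python3 st.py; python3 hexf.py w6.npz .2 .213
```

```text
31.9 J [-0.22   0.464 -0.34   1.728  0.18   0.979 -0.628] p [0.577  0.2272 0.2019] yaw_y -0.03 zax [ 9.0e-04  1.7e-03 -1.0e+00] F [ 0.2  0.2 -1.9] M [-0.   -0.01 -0.05] g 0.586 26.9
z 0.20672233244255003 AF 0.03940580171275328 flat normal deg 46.5 centre [0.57681142 0.29723652] [0.03941724 0.03944433 0.03935583]
post top centre [0.57692442 0.29718293 0.22774739]
tier 0.5766661167144775 0.29700133204460144 0.12055324018001556
```

Request:
send_rows --motion '[{"xyz": [0, 0, 0.002], "turn": [0, 0, 0], "fingers": 0}, {"xyz": [0, 0, 0.0015], "turn": [0, 0, 0], "fingers": 0}, {"xyz": [0, 0, 0], "turn": [0, 0, 0], "fingers": 0}]'

```text
t: 32.2
eef_pos: [0.5771, 0.2277, 0.1984]
ee_rot: [[0.0, 1.0, 0.001], [1.0, -0.0, 0.002], [0.002, 0.001, -1.0]]
force: [-0.8, 0.1, 0.7]
grip_width: 0.582
grasp_force: 27.0
```

```bash
python3 st.py
```

```text
32.2 J [-0.221  0.468 -0.34   1.731  0.182  0.972 -0.63 ] p [0.5771 0.2277 0.1984] yaw_y -0.0 zax [ 0.0014  0.0019 -1.    ] F [-0.8  0.1  0.7] M [ 0.02 -0.04  0.01] g 0.582 27.0
```

Contact made. Release, rise and go back over the block for the tin.

Request:
send_rows --motion '[{"xyz": [0, 0, 0], "turn": [0, 0, 0], "fingers": 1}, {"xyz": [0, 0, 0], "turn": [0, 0, 0], "fingers": 1}, {"xyz": [0, 0, 0], "turn": [0, 0, 0], "fingers": 1}, {"xyz": [0, 0, 0], "turn": [0, 0, 0], "fingers": 1}, {"xyz": [0, 0, -0.01], "turn": [0, 0, 0], "fingers": 1}, {"xyz": [0, 0, -0.025], "turn": [0, 0, 0], "fingers": 1}, {"xyz": [0, 0, -0.035], "turn": [0, 0, 0], "fingers": 1}, {"xyz": [0, 0, 0], "turn": [0, 0, 0], "fingers": 1}, {"xyz": [0, 0, 0], "turn": [0, 0, 0], "fingers": 1}]'

```text
t: 33.1
eef_pos: [0.5772, 0.2276, 0.2692]
ee_rot: [[0.0, 1.0, 0.003], [1.0, -0.0, 0.002], [0.002, 0.003, -1.0]]
force: [-0.2, 0.5, -0.2]
grip_width: 1.002
grasp_force: 0.0
```

```bash
python3 look.py w7; python3 rim.py w7.npz .19 .208
```

```text
33.1 [-0.21   0.399 -0.351  1.661  0.149  1.105 -0.603] [0.5772 0.2276 0.2692] [[0.0, 1.0, 0.003], [1.0, -0.0, 0.002], [0.002, 0.003, -1.0]]
[285. 104.] 4584 z [0.2052 0.2067 0.2077] circ 0.577 0.2973 0.0225
[285. 231.] 6307 z [0.1976 0.199  0.2   ] circ 0.5766 0.2276 0.026
```

Request:
send_rows --motion '[{"xyz": [-0.0376, -0.019, -0.005], "turn": [0, 0, 0], "fingers": 1}, {"xyz": [-0.0376, -0.019, -0.005], "turn": [0, 0, 0], "fingers": 1}, {"xyz": [-0.0376, -0.019, 0], "turn": [0, 0, 0], "fingers": 1}, {"xyz": [-0.0376, -0.019, 0], "turn": [0, 0, 0], "fingers": 1}, {"xyz": [-0.0376, -0.019, 0], "turn": [0, 0, 0], "fingers": 1}, {"xyz": [-0.0376, -0.019, 0.03], "turn": [0, 0, 0], "fingers": 1}, {"xyz": [-0.0376, -0.019, 0.045], "turn": [0, 0, 0], "fingers": 1}, {"xyz": [0, 0, 0], "turn": [0, 0, 0], "fingers": 1}, {"xyz": [0, 0, 0], "turn": [0, 0, 0], "fingers": 1}, {"xyz": [0, 0, 0], "turn": [0, 0, 0], "fingers": 1}]'

```text
t: 34.15
eef_pos: [0.4486, -0.0265, 0.2121]
ee_rot: [[-0.001, 1.0, 0.001], [1.0, 0.001, 0.002], [0.002, 0.001, -1.0]]
force: [0.1, -0.5, -0.4]
grip_width: 0.999
grasp_force: 0.0
```

```bash
python3 st.py;python3 look.py w8; python3 rim.py w8.npz .048 .057; python3 go.py .4445 -.0356 .0535 0
```

```text
34.15 J [ 0.158  0.174 -0.261  2.105  0.056  0.868 -0.135] p [ 0.4486 -0.0265  0.2121] yaw_y 0.06 zax [ 8.0e-04  1.9e-03 -1.0e+00] F [ 0.1 -0.5 -0.4] M [ 0.02 -0.04 -0.03] g 0.999 0.0
34.15 [ 0.158  0.174 -0.261  2.105  0.056  0.868 -0.135] [ 0.4486 -0.0265  0.2121] [[-0.001, 1.0, 0.001], [1.0, 0.001, 0.002], [0.002, 0.001, -1.0]]
[197.  10.] 203 z [0.0489 0.0529 0.0567] circ 0.3818 0.1126 0.0212
[376.  38.] 4399 z [0.0489 0.0501 0.0514] circ 0.5146 0.09 0.0271
[280. 208.] 1206 z [0.0496 0.0529 0.0541] circ 0.4447 -0.0357 0.0331
shift [-0.0096 -0.0047  0.1589] turn [ 0.0016 -0.0019  0.0016] shift after turning [-0.0093 -0.0044  0.1589]
```

The cake stands level on the tier (top z 0.199). Now fetch the tin from the block.

Request:
send_rows --motion '[{"xyz": [-0.0094, -0.0044, 0.01], "turn": [0.0016, -0.0019, 0.0016], "fingers": 1}, {"xyz": [0, 0, 0.04], "turn": [0, 0, 0], "fingers": 1}, {"xyz": [0, 0, 0.04], "turn": [0, 0, 0], "fingers": 1}, {"xyz": [0, 0, 0.035], "turn": [0, 0, 0], "fingers": 1}, {"xyz": [0, 0, 0.02], "turn": [0, 0, 0], "fingers": 1}, {"xyz": [0, 0, 0.013], "turn": [0, 0, 0], "fingers": 1}, {"xyz": [0, 0, 0], "turn": [0, 0, 0], "fingers": 1}, {"xyz": [0, 0, 0], "turn": [0, 0, 0], "fingers": 0}, {"xyz": [0, 0, 0], "turn": [0, 0, 0], "fingers": 0}, {"xyz": [0, 0, 0], "turn": [0, 0, 0], "fingers": 0}]' --squeeze 40

```text
t: 35.2
eef_pos: [0.4438, -0.0369, 0.055]
ee_rot: [[0.002, 1.0, 0.0], [1.0, -0.002, -0.001], [-0.001, 0.0, -1.0]]
force: [-1.4, 1.1, 4.5]
grip_width: 0.731
grasp_force: 42.9
```

Request:
send_rows --motion '[{"xyz": [0, 0, 0], "turn": [0, 0, 0], "fingers": 0}, {"xyz": [0, 0, 0], "turn": [0, 0, 0], "fingers": 0}]'

```text
t: 35.4
eef_pos: [0.4438, -0.0369, 0.0549]
ee_rot: [[0.002, 1.0, 0.0], [1.0, -0.002, -0.001], [-0.001, 0.0, -1.0]]
force: [-2.1, 0.2, 6.3]
grip_width: 0.728
grasp_force: 43.1
```

```bash
python3 st.py; python3 go.py .6376 .0615 .16 0
```

```text
35.4 J [ 0.112  0.441 -0.202  2.229  0.185  0.487 -0.236] p [ 0.4438 -0.0369  0.0549] yaw_y -0.09 zax [ 2.e-04 -7.e-04 -1.e+00] F [-2.1  0.2  6.3] M [ 0.12  0.49 -0.01] g 0.728 43.1
shift [ 0.0986  0.1937 -0.1051] turn [ 0.0002  0.0007 -0.0016] shift after turning [ 0.0984  0.1938 -0.1051]
```

Request:
send_rows --motion '[{"xyz": [0, 0, -0.012], "turn": [0, 0, 0], "fingers": 0}, {"xyz": [0, 0, -0.031], "turn": [0, 0, 0], "fingers": 0}, {"xyz": [0, 0, -0.031], "turn": [0, 0, 0], "fingers": 0}, {"xyz": [0, 0, -0.031], "turn": [0, 0, 0], "fingers": 0}, {"xyz": [0.0162, 0.0323, 0], "turn": [0, 0, 0], "fingers": 0}, {"xyz": [0.0162, 0.0323, 0], "turn": [0, 0, 0], "fingers": 0}, {"xyz": [0.0162, 0.0323, 0], "turn": [0, 0, 0], "fingers": 0}, {"xyz": [0.0162, 0.0323, 0], "turn": [0, 0, 0], "fingers": 0}, {"xyz": [0.0162, 0.0323, 0], "turn": [0, 0, 0], "fingers": 0}, {"xyz": [0.0162, 0.0323, 0], "turn": [0, 0, 0], "fingers": 0}]'

```text
t: 36.4
eef_pos: [0.6386, 0.0605, 0.1597]
ee_rot: [[0.002, 1.0, -0.001], [1.0, -0.002, -0.0], [-0.0, -0.001, -1.0]]
force: [-0.5, -1.1, -0.4]
grip_width: 0.723
grasp_force: 44.2
```

Request:
send_rows --motion '[{"xyz": [0, 0, 0], "turn": [0, 0, 0], "fingers": 0}, {"xyz": [0, 0, 0.03], "turn": [0, 0, 0], "fingers": 0}, {"xyz": [0, 0, 0.03], "turn": [0, 0, 0], "fingers": 0}, {"xyz": [0, 0, 0.02], "turn": [0, 0, 0], "fingers": 0}, {"xyz": [0, 0, 0.015], "turn": [0, 0, 0], "fingers": 0}, {"xyz": [0, 0, 0], "turn": [0, 0, 0], "fingers": 0}, {"xyz": [0, 0, 0], "turn": [0, 0, 0], "fingers": 0}]'

```text
t: 37.1
eef_pos: [0.6375, 0.0598, 0.0643]
ee_rot: [[0.002, 1.0, -0.001], [1.0, -0.002, -0.0], [-0.0, -0.001, -1.0]]
force: [-0.3, 0.2, -0.3]
grip_width: 0.726
grasp_force: 44.3
```

```bash
python3 st.py; python3 go.py .6376 .06 .0515 0
```

```text
37.1 J [-0.034  0.653 -0.217  1.763  0.194  0.747 -0.353] p [0.6375 0.0598 0.0643] yaw_y -0.11 zax [-7.e-04 -4.e-04 -1.e+00] F [-0.3  0.2 -0.3] M [ 0.01 -0.02  0.01] g 0.726 44.3
shift [0.0002 0.0001 0.0128] turn [-0.0007  0.0004 -0.0019] shift after turning [0.0002 0.0001 0.0128]
```

Set down, release, rise, then head for the rack (rotating to yaw -90).

Request:
send_rows --motion '[{"xyz": [0, 0, 0.01], "turn": [0, 0, 0], "fingers": 0}, {"xyz": [0, 0, 0.003], "turn": [0, 0, 0], "fingers": 0}, {"xyz": [0, 0, 0], "turn": [0, 0, 0], "fingers": 0}, {"xyz": [0, 0, 0], "turn": [0, 0, 0], "fingers": 1}, {"xyz": [0, 0, 0], "turn": [0, 0, 0], "fingers": 1}, {"xyz": [0, 0, 0], "turn": [0, 0, 0], "fingers": 1}, {"xyz": [0, 0, 0], "turn": [0, 0, 0], "fingers": 1}, {"xyz": [0, 0, -0.02], "turn": [0, 0, 0], "fingers": 1}, {"xyz": [0, 0, -0.045], "turn": [0, 0, 0], "fingers": 1}, {"xyz": [0, 0, -0.045], "turn": [0, 0, 0], "fingers": 1}]'

```text
t: 38.1
eef_pos: [0.6365, 0.0599, 0.1607]
ee_rot: [[0.001, 1.0, -0.004], [1.0, -0.001, -0.001], [-0.001, -0.004, -1.0]]
force: [0.6, 0.3, 0.4]
grip_width: 0.999
grasp_force: 0.0
```

Request:
send_rows --motion '[{"xyz": [0, 0, -0.045], "turn": [0, 0, 0], "fingers": 1}, {"xyz": [-0.044, -0.02, 0], "turn": [0, 0, 0], "fingers": 1}, {"xyz": [-0.044, -0.02, 0], "turn": [0, 0, 0], "fingers": 1}, {"xyz": [-0.044, -0.02, 0], "turn": [0, 0, 0], "fingers": 1}, {"xyz": [-0.044, -0.02, 0], "turn": [0, 0, 0], "fingers": 1}, {"xyz": [-0.044, -0.02, 0], "turn": [0, 0, 0], "fingers": 1}, {"xyz": [-0.044, -0.02, 0], "turn": [0, 0, 0], "fingers": 1}, {"xyz": [-0.044, -0.02, 0], "turn": [0, 0, 0], "fingers": 1}, {"xyz": [-0.044, -0.02, 0], "turn": [0, 0, 0], "fingers": 1}, {"xyz": [-0.044, -0.01, 0], "turn": [0, 0, 0], "fingers": 1}]'

```text
t: 39.1
eef_pos: [0.4647, -0.3376, 0.206]
ee_rot: [[0.003, 1.0, -0.002], [1.0, -0.003, -0.001], [-0.001, -0.002, -1.0]]
force: [0.8, -1.0, -0.4]
grip_width: 0.998
grasp_force: 0.0
```

Request:
send_rows --motion '[{"xyz": [0, 0, 0], "turn": [0, 0, 0.1428], "fingers": 1}, {"xyz": [0, 0, 0], "turn": [0, 0, 0.1428], "fingers": 1}, {"xyz": [0, 0, 0], "turn": [0, 0, 0.1428], "fingers": 1}, {"xyz": [0, 0, 0], "turn": [0, 0, 0.1428], "fingers": 1}, {"xyz": [0, 0, 0], "turn": [0, 0, 0.1428], "fingers": 1}, {"xyz": [0, 0, 0], "turn": [0, 0, 0.1428], "fingers": 1}, {"xyz": [0, 0, 0], "turn": [0, 0, 0.1428], "fingers": 1}, {"xyz": [0, 0, 0], "turn": [0, 0, 0.1428], "fingers": 1}, {"xyz": [0, 0, 0], "turn": [0, 0, 0.1428], "fingers": 1}, {"xyz": [0, 0, 0], "turn": [0, 0, 0.1428], "fingers": 1}]'

```text
t: 40.1
eef_pos: [0.4667, -0.3355, 0.2059]
ee_rot: [[0.991, 0.135, -0.001], [0.135, -0.991, -0.0], [-0.002, 0.0, -1.0]]
force: [0.4, 0.5, -0.4]
grip_width: 1.001
grasp_force: 0.0
```

Request:
send_rows --motion '[{"xyz": [0, 0, 0], "turn": [0, 0, 0.1428], "fingers": 1}, {"xyz": [0, 0, 0], "turn": [0, 0, 0], "fingers": 1}, {"xyz": [0, 0, 0], "turn": [0, 0, 0], "fingers": 1}]'

```text
t: 40.4
eef_pos: [0.4668, -0.3355, 0.2059]
ee_rot: [[1.0, 0.002, -0.002], [0.002, -1.0, -0.001], [-0.002, 0.001, -1.0]]
force: [0.2, -0.2, -0.8]
grip_width: 1.003
grasp_force: 0.0
```

```bash
python3 st.py;python3 look.py w9; python3 rim.py w9.npz .06 .08; python3 - <<'E'
from h import *
im,d,K,D,T=cam("top");np.savez("t9.npz",im=im,d=d,K=K,D=D,T=T)
E
python3 rim.py t9.npz .04 .056
```

```text
40.4 J [ 0.365  0.37   0.189  1.86  -0.084  0.92  -0.977] p [ 0.4668 -0.3355  0.2059] yaw_y -89.86 zax [-1.5e-03 -6.0e-04 -1.0e+00] F [ 0.2 -0.2 -0.8] M [0.01 0.01 0.04] g 1.003 0.0
40.4 [ 0.365  0.37   0.189  1.86  -0.084  0.92  -0.977] [ 0.4668 -0.3355  0.2059] [[1.0, 0.002, -0.002], [0.002, -1.0, -0.001], [-0.002, 0.001, -1.0]]
[557.  29.] 155 z [0.0601 0.0623 0.0653] circ 0.5905 -0.5272 0.0121
[552. 107.] 725 z [0.0607 0.0677 0.0764] circ 0.5381 -0.5362 0.0201
[542. 175.] 864 z [0.061  0.0693 0.0786] circ 0.4864 -0.5383 0.0206
[283. 205.] 1690 z [0.062  0.0698 0.0711] circ 0.4684 -0.3341 0.0332
[529. 240.] 761 z [0.0608 0.069  0.0786] circ 0.4335 -0.5366 0.0205
[271. 313.] 1716 z [0.0609 0.0693 0.0709] circ 0.3745 -0.3252 0.0335
[517. 300.] 663 z [0.0609 0.069  0.0787] circ 0.3808 -0.535 0.0193
[490. 408.] 225 z [0.0625 0.0728 0.0796] circ 0.2703 -0.5264 0.0126
[464. 198.] 204 z [0.0413 0.0523 0.0555] circ 0.6298 -0.4996 0.0626
[237. 247.] 352 z [0.0463 0.0495 0.0524] circ 0.5159 0.0902 0.027
[450. 403.] 175 z [0.0417 0.0479 0.0553] circ 0.1279 -0.4196 0.0472
```

Both empty tins are where they were. Take the middle one.

Request:
send_rows --motion '[{"xyz": [0.0016, -0.0014, 0.01], "turn": [0, 0, 0], "fingers": 1}, {"xyz": [0, 0, 0.035], "turn": [0, 0, 0], "fingers": 1}, {"xyz": [0, 0, 0.035], "turn": [0, 0, 0], "fingers": 1}, {"xyz": [0, 0, 0.03], "turn": [0, 0, 0], "fingers": 1}, {"xyz": [0, 0, 0.02], "turn": [0, 0, 0], "fingers": 1}, {"xyz": [0, 0, 0.009], "turn": [0, 0, 0], "fingers": 1}, {"xyz": [0, 0, 0], "turn": [0, 0, 0], "fingers": 1}, {"xyz": [0, 0, 0], "turn": [0, 0, 0], "fingers": 0}, {"xyz": [0, 0, 0], "turn": [0, 0, 0], "fingers": 0}, {"xyz": [0, 0, 0], "turn": [0, 0, 0], "fingers": 0}]' --squeeze 40

```text
t: 41.5
eef_pos: [0.469, -0.3349, 0.0685]
ee_rot: [[1.0, -0.002, 0.001], [-0.002, -1.0, -0.002], [0.001, 0.002, -1.0]]
force: [-1.0, 0.8, 6.4]
grip_width: 0.73
grasp_force: 44.1
```

Request:
send_rows --motion '[{"xyz": [0, 0, 0], "turn": [0, 0, 0], "fingers": 0}, {"xyz": [0, 0, 0], "turn": [0, 0, 0], "fingers": 0}]'

```text
t: 41.7
eef_pos: [0.469, -0.3349, 0.0685]
ee_rot: [[1.0, -0.002, 0.001], [-0.002, -1.0, -0.002], [0.001, 0.002, -1.0]]
force: [-1.6, 0.8, 7.0]
grip_width: 0.728
grasp_force: 44.2
```

```bash
python3 st.py; python3 go.py .6376 -.0125 .18 0
```

```text
41.7 J [ 0.396  0.562  0.149  1.943 -0.131  0.644 -0.945] p [ 0.469  -0.3349  0.0685] yaw_y -90.09 zax [ 8.0e-04 -1.7e-03 -1.0e+00] F [-1.6  0.8  7. ] M [0.24 0.28 0.05] g 0.728 44.2
shift [ 0.1682 -0.3225 -0.1119] turn [ 1.9000e-03  7.0000e-04 -1.5724e+00] shift after turning [ 0.3224  0.1686 -0.1115]
```

Request:
send_rows --motion '[{"xyz": [0, 0, -0.016], "turn": [0, 0, 0], "fingers": 0}, {"xyz": [0, 0, -0.048], "turn": [0, 0, 0], "fingers": 0}, {"xyz": [0, 0, -0.048], "turn": [0, 0, 0], "fingers": 0}, {"xyz": [0.0211, -0.0403, 0], "turn": [0, 0, 0], "fingers": 0}, {"xyz": [0.0211, -0.0403, 0], "turn": [0, 0, 0], "fingers": 0}, {"xyz": [0.0211, -0.0403, 0], "turn": [0, 0, 0], "fingers": 0}, {"xyz": [0.0211, -0.0403, 0], "turn": [0, 0, 0], "fingers": 0}, {"xyz": [0.0211, -0.0403, 0], "turn": [0, 0, 0], "fingers": 0}, {"xyz": [0.0211, -0.0403, 0], "turn": [0, 0, 0], "fingers": 0}, {"xyz": [0.0211, -0.0403, 0], "turn": [0, 0, 0], "fingers": 0}]'

```text
t: 42.7
eef_pos: [0.6173, -0.0507, 0.1793]
ee_rot: [[1.0, -0.002, -0.0], [-0.002, -1.0, -0.001], [-0.0, 0.001, -1.0]]
force: [0.6, -1.5, -1.4]
grip_width: 0.73
grasp_force: 44.4
```

Request:
send_rows --motion '[{"xyz": [0.0211, -0.0403, 0], "turn": [0, 0, 0], "fingers": 0}, {"xyz": [0, 0, 0], "turn": [0, 0, -0.1428], "fingers": 0}, {"xyz": [0, 0, 0], "turn": [0, 0, -0.1428], "fingers": 0}, {"xyz": [0, 0, 0], "turn": [0, 0, -0.1428], "fingers": 0}, {"xyz": [0, 0, 0], "turn": [0, 0, -0.1428], "fingers": 0}, {"xyz": [0, 0, 0], "turn": [0, 0, -0.1428], "fingers": 0}, {"xyz": [0, 0, 0], "turn": [0, 0, -0.1428], "fingers": 0}, {"xyz": [0, 0, 0], "turn": [0, 0, -0.1428], "fingers": 0}, {"xyz": [0, 0, 0], "turn": [0, 0, -0.1428], "fingers": 0}, {"xyz": [0, 0, 0], "turn": [0, 0, -0.1428], "fingers": 0}]'

```text
t: 43.7
eef_pos: [0.6377, -0.0123, 0.1791]
ee_rot: [[0.278, 0.961, -0.001], [0.961, -0.278, -0.001], [-0.001, -0.0, -1.0]]
force: [-0.3, -0.1, -0.3]
grip_width: 0.73
grasp_force: 44.4
```

Request:
send_rows --motion '[{"xyz": [0, 0, 0], "turn": [0, 0, -0.1428], "fingers": 0}, {"xyz": [0, 0, 0], "turn": [0, 0, -0.1428], "fingers": 0}, {"xyz": [0, 0, 0], "turn": [0, 0, 0], "fingers": 0}, {"xyz": [0, 0, 0], "turn": [0, 0, 0], "fingers": 0}]'

```text
t: 44.1
eef_pos: [0.6377, -0.0124, 0.1788]
ee_rot: [[0.006, 1.0, -0.001], [1.0, -0.006, -0.001], [-0.001, -0.001, -1.0]]
force: [0.8, 0.4, -0.4]
grip_width: 0.733
grasp_force: 44.4
```

```bash
python3 st.py;python3 look.py w10; python3 rim.py w10.npz .04 .056; python3 rim.py w10.npz .002 .017; python3 go.py .6376 -.0125 .06 0
```

```text
44.1 J [ 0.11   0.508 -0.257  1.705  0.153  0.949 -0.211] p [ 0.6377 -0.0124  0.1788] yaw_y -0.33 zax [-1.e-03 -5.e-04 -1.e+00] F [ 0.8  0.4 -0.4] M [ 0.01  0.05 -0.01] g 0.733 44.4
44.1 [ 0.11   0.508 -0.257  1.705  0.153  0.949 -0.211] [ 0.6377 -0.0124  0.1788] [[0.006, 1.0, -0.001], [1.0, -0.006, -0.001], [-0.001, -0.001, -1.0]]
[100.  55.] 5582 z [0.0479 0.05   0.0513] circ 0.5149 0.0899 0.0275
[284.  94.] 2047 z [0.0422 0.0489 0.0502] circ 0.6369 0.0611 0.0332
[ 45. 227.] 676 z [0.0408 0.0481 0.055 ] circ 0.4454 -0.0345 0.018
[440. 389.] 270 z [0.0421 0.0495 0.0553] circ 0.7721 -0.1842 0.0184
[152.  68.] 433 z [0.0037 0.0105 0.016 ] circ 0.5203 0.0903 0.0281
[282. 139.] 26266 z [0.003  0.0043 0.0152] circ 0.6355 0.0149 0.1149
[284.  98.] 4827 z [0.0032 0.0054 0.0103] circ 0.6371 0.0607 0.0296
[442. 176.] 8428 z [0.0022 0.0033 0.0125] circ 0.7733 -0.0388 0.094
[ 73. 210.] 9119 z [0.004  0.008  0.0094] circ 0.4446 -0.0353 0.0569
[285. 260.] 4702 z [0.003  0.0041 0.0053] circ 0.6368 -0.0718 0.0399
shift [-1.000e-04  0.000e+00  1.188e-01] turn [-0.001   0.0006 -0.0052] shift after turning [-2.000e-04 -1.000e-04  1.188e-01]
```

View pics/w10.png

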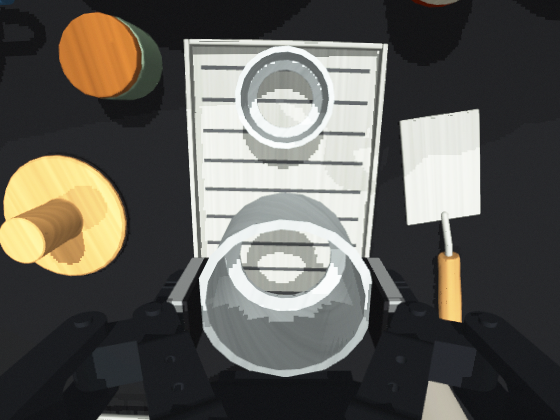

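The first tin stands upright in the tray at (284,95). The second is held above the middle spot. Lower it.

Request:
send_rows --motion '[{"xyz": [0, 0, 0.03], "turn": [0, 0, 0], "fingers": 0}, {"xyz": [0, 0, 0.035], "turn": [0, 0, 0], "fingers": 0}, {"xyz": [0, 0, 0.033], "turn": [0, 0, 0], "fingers": 0}, {"xyz": [0, 0, 0.02], "turn": [0, 0, 0], "fingers": 0}, {"xyz": [0, 0, 0], "turn": [0, 0, 0], "fingers": 0}, {"xyz": [0, 0, 0.0105], "turn": [0, 0, 0], "fingers": 0}, {"xyz": [0, 0, 0.0025], "turn": [0, 0, 0], "fingers": 0}, {"xyz": [0, 0, 0], "turn": [0, 0, 0], "fingers": 0}]'

```text
t: 44.95
eef_pos: [0.638, -0.0123, 0.0482]
ee_rot: [[0.002, 1.0, -0.0], [1.0, -0.002, -0.001], [-0.001, -0.0, -1.0]]
force: [0.4, 0.1, -0.2]
grip_width: 0.729
grasp_force: 44.4
```

```bash
python3 st.py
```

```text
44.95 J [ 0.083  0.674 -0.224  1.774  0.213  0.718 -0.256] p [ 0.638  -0.0123  0.0482] yaw_y -0.12 zax [-3.e-04 -6.e-04 -1.e+00] F [ 0.4  0.1 -0.2] M [0.01 0.04 0.08] g 0.729 44.4
```

Request:
send_rows --motion '[{"xyz": [0, 0, 0.0007], "turn": [0, 0, 0], "fingers": 1}, {"xyz": [0, 0, 0], "turn": [0, 0, 0], "fingers": 1}, {"xyz": [0, 0, 0], "turn": [0, 0, 0], "fingers": 1}, {"xyz": [0, 0, 0], "turn": [0, 0, 0], "fingers": 1}, {"xyz": [0, 0, -0.02], "turn": [0, 0, 0], "fingers": 1}, {"xyz": [0, 0, -0.045], "turn": [0, 0, 0], "fingers": 1}, {"xyz": [0, 0, -0.045], "turn": [0, 0, 0], "fingers": 1}, {"xyz": [0, 0, -0.045], "turn": [0, 0, 0], "fingers": 1}, {"xyz": [-0.0348, -0.0293, 0], "turn": [0, 0, 0], "fingers": 1}, {"xyz": [-0.0348, -0.0293, 0], "turn": [0, 0, 0], "fingers": 1}]'

```text
t: 45.95
eef_pos: [0.5798, -0.0812, 0.204]
ee_rot: [[-0.001, 1.0, 0.003], [1.0, 0.001, -0.0], [-0.0, 0.003, -1.0]]
force: [-0.1, -2.3, -0.5]
grip_width: 1.004
grasp_force: 0.0
```

Request:
send_rows --motion '[{"xyz": [-0.0348, -0.0293, 0], "turn": [0, 0, 0], "fingers": 1}, {"xyz": [-0.0348, -0.0293, 0], "turn": [0, 0, 0], "fingers": 1}, {"xyz": [-0.0348, -0.0293, 0], "turn": [0, 0, 0], "fingers": 1}, {"xyz": [-0.0348, -0.0293, 0], "turn": [0, 0, 0], "fingers": 1}, {"xyz": [-0.0348, -0.0293, 0], "turn": [0, 0, 0], "fingers": 1}, {"xyz": [-0.0348, -0.0293, 0], "turn": [0, 0, 0], "fingers": 1}, {"xyz": [-0.0348, -0.0293, 0], "turn": [0, 0, 0], "fingers": 1}, {"xyz": [0, 0, 0], "turn": [0, 0, 0.1428], "fingers": 1}, {"xyz": [0, 0, 0], "turn": [0, 0, 0.1428], "fingers": 1}, {"xyz": [0, 0, 0], "turn": [0, 0, 0.1428], "fingers": 1}]'

```text
t: 46.95
eef_pos: [0.373, -0.3254, 0.2026]
ee_rot: [[0.424, 0.906, -0.001], [0.906, -0.424, -0.001], [-0.001, -0.001, -1.0]]
force: [0.4, -0.0, -0.1]
grip_width: 1.001
grasp_force: 0.0
```

Request:
send_rows --motion '[{"xyz": [0, 0, 0], "turn": [0, 0, 0.1428], "fingers": 1}, {"xyz": [0, 0, 0], "turn": [0, 0, 0.1428], "fingers": 1}, {"xyz": [0, 0, 0], "turn": [0, 0, 0.1428], "fingers": 1}, {"xyz": [0, 0, 0], "turn": [0, 0, 0.1428], "fingers": 1}, {"xyz": [0, 0, 0], "turn": [0, 0, 0.1428], "fingers": 1}, {"xyz": [0, 0, 0], "turn": [0, 0, 0.1428], "fingers": 1}, {"xyz": [0, 0, 0], "turn": [0, 0, 0.1428], "fingers": 1}, {"xyz": [0, 0, 0], "turn": [0, 0, 0.1428], "fingers": 1}, {"xyz": [0, 0, 0], "turn": [0, 0, 0], "fingers": 1}, {"xyz": [0, 0, 0], "turn": [0, 0, 0], "fingers": 1}]'

```text
t: 47.95
eef_pos: [0.3735, -0.3248, 0.2024]
ee_rot: [[1.0, 0.002, -0.001], [0.002, -1.0, -0.001], [-0.001, 0.001, -1.0]]
force: [-0.9, -0.4, 0.6]
grip_width: 1.002
grasp_force: 0.0
```

```bash
python3 st.py;python3 look.py w11; python3 rim.py w11.npz .06 .08;python3 go.py .3745 -.3252 .067 -90; python3 - <<'E'
from h import *
im,d,K,D,T=cam("top");np.savez("t11.npz",im=im,d=d,K=K,D=D,T=T)
E
python3 rim.py t11.npz .035 .056
```

```text
47.95 J [ 0.496  0.246  0.108  2.039 -0.033  0.859 -0.946] p [ 0.3735 -0.3248  0.2024] yaw_y -89.86 zax [-1.4e-03 -6.0e-04 -1.0e+00] F [-0.9 -0.4  0.6] M [-0.05  0.01  0.01] g 1.002 0.0
47.95 [ 0.496  0.246  0.108  2.039 -0.033  0.859 -0.946] [ 0.3735 -0.3248  0.2024] [[1.0, 0.002, -0.001], [0.002, -1.0, -0.001], [-0.001, 0.001, -1.0]]
[285. 207.] 1729 z [0.0619 0.0697 0.0711] circ 0.3748 -0.3247 0.0331
[552. 199.] 682 z [0.0607 0.0684 0.0777] circ 0.3765 -0.5345 0.0194
[542. 258.] 863 z [0.0609 0.0693 0.0789] circ 0.3259 -0.5376 0.0209
[530. 312.] 599 z [0.0606 0.0679 0.0779] circ 0.2748 -0.5353 0.0191
shift [0.0012 0.0003 0.1354] turn [0.0006 0.0014 0.002 ] shift after turning [0.001  0.0004 0.1354]
[551.  72.] 172 z [0.0359 0.0446 0.0541] circ 1.0049 -0.8206 0.0462
[467. 227.] 570 z [0.0388 0.0519 0.0551] circ 0.5571 -0.5036 0.1347
[550. 242.] 488 z [0.0367 0.0469 0.055 ] circ 0.5122 -0.7204 0.1306
[237. 247.] 374 z [0.039  0.0493 0.0525] circ 0.5156 0.0907 0.028
[452. 401.] 257 z [0.0361 0.045  0.0544] circ 0.1262 -0.4309 0.0564
```

Request:
send_rows --motion '[{"xyz": [0.0012, 0, 0.01], "turn": [0, 0, 0], "fingers": 1}, {"xyz": [0, 0, 0.035], "turn": [0, 0, 0], "fingers": 1}, {"xyz": [0, 0, 0.035], "turn": [0, 0, 0], "fingers": 1}, {"xyz": [0, 0, 0.03], "turn": [0, 0, 0], "fingers": 1}, {"xyz": [0, 0, 0.017], "turn": [0, 0, 0], "fingers": 1}, {"xyz": [0, 0, 0.008], "turn": [0, 0, 0], "fingers": 1}, {"xyz": [0, 0, 0], "turn": [0, 0, 0], "fingers": 1}, {"xyz": [0, 0, 0], "turn": [0, 0, 0], "fingers": 0}, {"xyz": [0, 0, 0], "turn": [0, 0, 0], "fingers": 0}, {"xyz": [0, 0, 0], "turn": [0, 0, 0], "fingers": 0}]' --squeeze 40

```text
t: 49.05
eef_pos: [0.3751, -0.3255, 0.0687]
ee_rot: [[1.0, -0.002, 0.0], [-0.002, -1.0, -0.002], [0.0, 0.002, -1.0]]
force: [-0.8, 0.8, 5.6]
grip_width: 0.726
grasp_force: 43.4
```

Request:
send_rows --motion '[{"xyz": [0, 0, 0], "turn": [0, 0, 0], "fingers": 0}, {"xyz": [0, 0, 0], "turn": [0, 0, 0], "fingers": 0}]'

```text
t: 49.25
eef_pos: [0.3751, -0.3255, 0.0687]
ee_rot: [[1.0, -0.002, 0.0], [-0.002, -1.0, -0.002], [0.0, 0.002, -1.0]]
force: [-2.4, 0.9, 6.1]
grip_width: 0.726
grasp_force: 43.5
```

```bash
python3 st.py; python3 go.py .6376 -.086 .18 0
```

```text
49.25 J [ 0.521  0.465  0.082  2.125 -0.068  0.553 -0.92 ] p [ 0.3751 -0.3255  0.0687] yaw_y -90.1 zax [ 4.0e-04 -1.7e-03 -1.0e+00] F [-2.4  0.9  6.1] M [ 0.26  0.29 -0.05] g 0.726 43.5
shift [ 0.2621 -0.2398 -0.1116] turn [ 1.6000e-03  1.0000e-03 -1.5726e+00] shift after turning [ 0.2395  0.2625 -0.1113]
```

Request:
send_rows --motion '[{"xyz": [0, 0, -0.016], "turn": [0, 0, 0], "fingers": 0}, {"xyz": [0, 0, -0.048], "turn": [0, 0, 0], "fingers": 0}, {"xyz": [0, 0, -0.048], "turn": [0, 0, 0], "fingers": 0}, {"xyz": [0.0327, -0.03, 0], "turn": [0, 0, 0], "fingers": 0}, {"xyz": [0.0327, -0.03, 0], "turn": [0, 0, 0], "fingers": 0}, {"xyz": [0.0327, -0.03, 0], "turn": [0, 0, 0], "fingers": 0}, {"xyz": [0.0327, -0.03, 0], "turn": [0, 0, 0], "fingers": 0}, {"xyz": [0.0327, -0.03, 0], "turn": [0, 0, 0], "fingers": 0}, {"xyz": [0.0327, -0.03, 0], "turn": [0, 0, 0], "fingers": 0}, {"xyz": [0.0327, -0.03, 0], "turn": [0, 0, 0], "fingers": 0}]'

```text
t: 50.25
eef_pos: [0.6052, -0.114, 0.1797]
ee_rot: [[1.0, -0.002, -0.0], [-0.002, -1.0, -0.001], [-0.0, 0.001, -1.0]]
force: [0.6, -1.0, -0.3]
grip_width: 0.723
grasp_force: 44.4
```

Request:
send_rows --motion '[{"xyz": [0.0327, -0.03, 0], "turn": [0, 0, 0], "fingers": 0}, {"xyz": [0, 0, 0], "turn": [0, 0, -0.1428], "fingers": 0}, {"xyz": [0, 0, 0], "turn": [0, 0, -0.1428], "fingers": 0}, {"xyz": [0, 0, 0], "turn": [0, 0, -0.1428], "fingers": 0}, {"xyz": [0, 0, 0], "turn": [0, 0, -0.1428], "fingers": 0}, {"xyz": [0, 0, 0], "turn": [0, 0, -0.1428], "fingers": 0}, {"xyz": [0, 0, 0], "turn": [0, 0, -0.1428], "fingers": 0}, {"xyz": [0, 0, 0], "turn": [0, 0, -0.1428], "fingers": 0}, {"xyz": [0, 0, 0], "turn": [0, 0, -0.1428], "fingers": 0}, {"xyz": [0, 0, 0], "turn": [0, 0, -0.1428], "fingers": 0}]'

```text
t: 51.25
eef_pos: [0.6367, -0.0855, 0.1795]
ee_rot: [[0.278, 0.961, -0.001], [0.961, -0.278, -0.001], [-0.001, -0.0, -1.0]]
force: [0.8, 0.9, -1.5]
grip_width: 0.727
grasp_force: 44.4
```

Request:
send_rows --motion '[{"xyz": [0, 0, 0], "turn": [0, 0, -0.1428], "fingers": 0}, {"xyz": [0, 0, 0], "turn": [0, 0, -0.1428], "fingers": 0}, {"xyz": [0, 0, 0], "turn": [0, 0, 0], "fingers": 0}, {"xyz": [0, 0, 0], "turn": [0, 0, 0], "fingers": 0}]'

```text
t: 51.65
eef_pos: [0.6366, -0.0856, 0.1792]
ee_rot: [[0.006, 1.0, -0.001], [1.0, -0.006, -0.001], [-0.001, -0.001, -1.0]]
force: [-0.1, -0.2, -1.2]
grip_width: 0.725
grasp_force: 44.4
```

```bash
python3 st.py;python3 look.py w12; python3 rim.py w12.npz .04 .056; python3 go.py .637 -.086 .06 0
```

```text
51.65 J [ 0.288  0.525 -0.346  1.689  0.209  0.965 -0.141] p [ 0.6366 -0.0856  0.1792] yaw_y -0.32 zax [-1.e-03 -7.e-04 -1.e+00] F [-0.1 -0.2 -1.2] M [ 0.02  0.   -0.  ] g 0.725 44.4
51.65 [ 0.288  0.525 -0.346  1.689  0.209  0.965 -0.141] [ 0.6366 -0.0856  0.1792] [[0.006, 1.0, -0.001], [1.0, -0.006, -0.001], [-0.001, -0.001, -1.0]]
[285.  20.] 664 z [0.0479 0.0491 0.0503] circ 0.637 0.0479 0.0299
[287.  96.] 2050 z [0.0419 0.0489 0.0501] circ 0.6375 -0.0131 0.0332
[ 32. 135.] 729 z [0.0407 0.0483 0.0553] circ 0.4467 -0.0355 0.018
[448. 314.] 226 z [0.0407 0.0485 0.055 ] circ 0.7693 -0.1808 0.0137
shift [-0.0004  0.0005  0.1191] turn [-0.0011  0.0007 -0.0053] shift after turning [-0.0005  0.0004  0.1191]
```

View pics/w12.png

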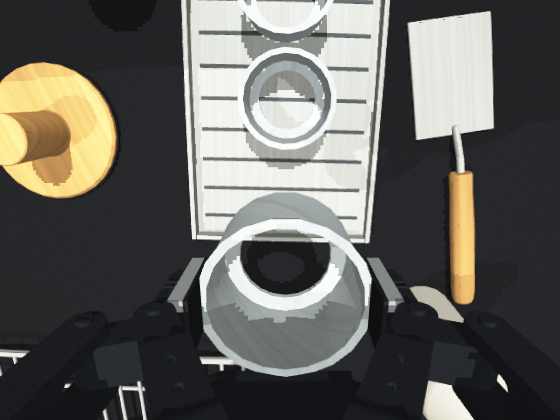

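Two tins stand upright in the tray. The third is over the last spot, with the tray end at row 240. Lower it.

Request:
send_rows --motion '[{"xyz": [0.0015, 0, 0.03], "turn": [0, 0, 0], "fingers": 0}, {"xyz": [0, 0, 0.035], "turn": [0, 0, 0], "fingers": 0}, {"xyz": [0, 0, 0.033], "turn": [0, 0, 0], "fingers": 0}, {"xyz": [0, 0, 0.02], "turn": [0, 0, 0], "fingers": 0}, {"xyz": [0, 0, 0], "turn": [0, 0, 0], "fingers": 0}, {"xyz": [0, 0, 0.0105], "turn": [0, 0, 0], "fingers": 0}, {"xyz": [0, 0, 0.0025], "turn": [0, 0, 0], "fingers": 0}, {"xyz": [0, 0, 0.0005], "turn": [0, 0, 0], "fingers": 0}]'

```text
t: 52.5
eef_pos: [0.637, -0.0839, 0.048]
ee_rot: [[0.002, 1.0, -0.0], [1.0, -0.002, -0.001], [-0.001, -0.0, -1.0]]
force: [-0.1, 0.4, -1.7]
grip_width: 0.73
grasp_force: 44.4
```

```bash
python3 st.py
```

```text
52.5 J [ 0.25   0.688 -0.301  1.758  0.285  0.738 -0.2  ] p [ 0.637  -0.0839  0.048 ] yaw_y -0.12 zax [-3.e-04 -7.e-04 -1.e+00] F [-0.1  0.4 -1.7] M [ 0.03 -0.04 -0.01] g 0.73 44.4
```

Request:
send_rows --motion '[{"xyz": [0, 0, 0], "turn": [0, 0, 0], "fingers": 1}, {"xyz": [0, 0, 0], "turn": [0, 0, 0], "fingers": 1}, {"xyz": [0, 0, 0], "turn": [0, 0, 0], "fingers": 1}, {"xyz": [0, 0, 0], "turn": [0, 0, 0], "fingers": 1}, {"xyz": [0, 0, -0.02], "turn": [0, 0, 0], "fingers": 1}, {"xyz": [0, 0, -0.045], "turn": [0, 0, 0], "fingers": 1}, {"xyz": [0, 0, -0.045], "turn": [0, 0, 0], "fingers": 1}, {"xyz": [0, 0, -0.045], "turn": [0, 0, 0], "fingers": 1}, {"xyz": [0, 0, -0.045], "turn": [0, 0, 0], "fingers": 1}]'

```text
t: 53.4
eef_pos: [0.6364, -0.0838, 0.2493]
ee_rot: [[0.002, 1.0, -0.001], [1.0, -0.002, -0.0], [-0.001, -0.001, -1.0]]
force: [1.2, -0.1, -1.4]
grip_width: 1.0
grasp_force: 0.0
```

Request:
send_rows --motion '[{"xyz": [-0.045, 0, 0], "turn": [0, 0, 0], "fingers": 1}, {"xyz": [-0.045, 0, 0], "turn": [0, 0, 0], "fingers": 1}, {"xyz": [-0.045, 0, 0], "turn": [0, 0, 0], "fingers": 1}, {"xyz": [-0.045, 0, 0], "turn": [0, 0, 0], "fingers": 1}, {"xyz": [0, 0, 0], "turn": [0, 0, 0], "fingers": 1}, {"xyz": [0, 0, 0], "turn": [0, 0, 0], "fingers": 1}]'

```text
t: 54.0
eef_pos: [0.6358, -0.2655, 0.247]
ee_rot: [[0.005, 1.0, -0.002], [1.0, -0.005, -0.001], [-0.001, -0.002, -1.0]]
force: [0.7, 1.5, 0.9]
grip_width: 1.002
grasp_force: 0.0
```

```bash
python3 - <<'E'
from h import *
for n in("scene","top"):
    im,d,K,D,T=cam(n);np.savez("end_%s.npz"%n,im=im,d=d,K=K,D=D,T=T);save(im,"end_%s.png"%n)
E
python3 rim.py end_scene.npz .04 .054; python3 rim.py end_scene.npz .19 .21
```

```text
[401.  40.] 848 z [0.0406 0.0459 0.0534] circ -0.4464 0.7304 0.5698
[173.  54.] 304 z [0.0408 0.0464 0.0533] circ -0.4522 -0.2267 0.1561
[23. 71.] 171 z [0.0413 0.0465 0.0528] circ -0.4471 -0.7957 0.0908
[249. 119.] 170 z [0.0404 0.0464 0.0533] circ 0.0192 -0.0018 0.0679
[ 50. 249.] 832 z [0.0412 0.0508 0.0537] circ 0.4599 -0.5033 0.2336
[317. 225.] 340 z [0.043  0.0477 0.0505] circ 0.5174 0.0907 0.0275
[317. 267.] 252 z [0.0408 0.0466 0.0497] circ 0.6373 0.06 0.0338
[282. 272.] 257 z [0.0408 0.0466 0.0499] circ 0.6383 -0.0118 0.0343
[246. 277.] 262 z [0.0406 0.0467 0.0499] circ 0.6372 -0.0837 0.0337
[378. 315.] 159 z [0.0409 0.0476 0.0531] circ 0.7537 0.1587 0.0331
[502. 341.] 156 z [0.0405 0.0474 0.0535] circ 0.8703 0.3613 0.0424
[392.   3.] 1362 z [0.1909 0.1993 0.2085] circ -0.4461 0.6904 0.6092
[172.  14.] 401 z [0.1909 0.2    0.2089] circ -0.4432 -0.2127 0.1314
[19. 31.] 209 z [0.1916 0.2002 0.2085] circ -0.4471 -0.7601 0.0755
[247.  70.] 345 z [0.1911 0.1997 0.2089] circ 0.0028 0.0013 0.0836
[ 26. 146.] 742 z [0.1923 0.2056 0.2099] circ 0.3283 -0.5351 0.1059
[429. 181.] 294 z [0.1915 0.2039 0.2069] circ 0.5794 0.2966 0.0234
[ 11. 191.] 377 z [0.1923 0.205  0.2098] circ 0.4824 -0.5263 0.0573
[396. 185.] 387 z [0.1919 0.1967 0.1987] circ 0.5796 0.2282 0.0269
[  4. 223.] 174 z [0.1908 0.1993 0.209 ] circ 0.5672 -0.5259 0.0395
```

View pics/end_scene.png

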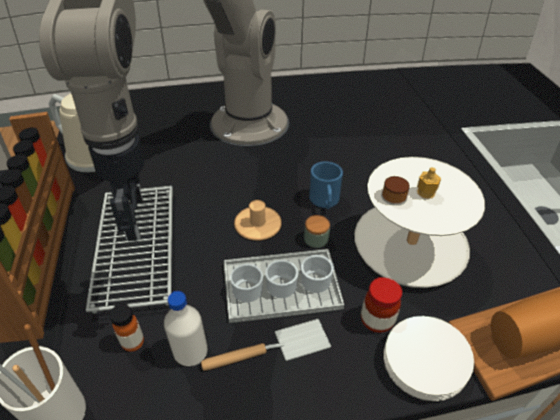

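The final view shows the three tins upright in the tray (pixels 246–317, about row 272), the cake on the tier at (396,187) and the other objects unmoved.

```bash
python3 -c "
from rig import *
print(hand_in())"
```

```text
the job is handed in; nothing more can be done
None
```

The job is handed in: the lock nut is tight at about 10.7 rad (estimated from the wrist torque), the one cake present (chocolate) stands upright on the upper tier, all three tins are upright in the tray, and nothing else on the worktop was moved.

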